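# Close the wash-tablet box: turn its dried lid over, fit it and snap its four side clips

## Robot

A 6-joint arm with a two-finger parallel gripper is mounted at the origin on the work surface. World frame = base frame: x ahead of the robot, y to its left, z up, the work surface at z = 0. Lengths are in mm, angles in rad, forces in N, time in s.
With the tool pointing down it reaches from about 325 to 1000 mm from the base axis. Payload 5.1 kg.
Tool frame: the origin (TCP) lies at the very end of the fingers, on their centre line; the grasp point (between the pads) lies 19 mm behind it; z points along the fingers, y is the line along which they close (so a half turn about z gives the same grasp; the last joint's range is limited). The gripper opens to 85 mm and grips with 20 to 120 N. Pads are 22 mm wide; open, the fingers measure 114 mm over their backs; the gripper's body (76 mm by 85 mm) begins 54 mm behind the grasp point. The pads swing forward as they close: fully open they stand 13 mm farther back than shut.
Start: joints at [-0.083, 0.124, 1.65, -0, 1.367, -0.083], TCP at [649.988, -0.028, 231.322] pointing down, gripper open.
Joint ranges: [-2.61, 2.61], [-1.02, 2.33], [0.03, 2.71], [-1.35, 4.49], [0.32, 2.68], [-2.91, 2.91]. Speed limits (rad/s): [2.57, 2.57, 3.14, 3.14, 3.14, 3.14].

## Interface

Orientations are given as a unit quaternion [w, x, y, z].
In Python, from workcell import sense, eyes, r gives the robot as it stands.
- The arm moves only by the tool servo_tool, never from a script. Its argument "plan" is a list that holds one entry, the list of rows, each a list of 6 numbers: the shift along the tool's x, y, z in m, then the turn, a rotation vector about the tool's x, y, z in degrees. In form: [[[dx, dy, dz, wx, wy, wz], ...]]. A call has 1 to 5 rows; each row shifts and turns the commanded pose from where the row before left it, along the tool's axes as they then stand; what a row does not reach is not made up. A row lasts 1/12 s, in which the tool goes at most 41.7 mm and 7.16 degrees, less where a joint would pass 70% of its speed; a pose out of reach is approached as far as the arm can. A call is refused whole if a number of a shift passes 0.0417 or a number of a turn 7.16, either way. A call with a gripper value outside its range is refused whole. "hand" is the opening, from 0 (shut) to 1 (fully open), set as the call begins (left out, the last holds). The fingers move at their own pace and stop on an object; "grip_force" is the grip in N (left out, the last holds). Time passes only in rows, so rows that do not move let the fingers close. It gives the time, the measured TCP pose, the force, the opening and the grip force at its end, in the units of the state.
- sense(): the state, without advancing time (a new reading comes with each control period).
- eyes.camera(name): name is "scene" or "side" or "wrist"; returns the picture (384x512x3 uint8, red, green, blue); there is no depth.
- eyes.camera_info(name): a dict with "mtx" (3x3 intrinsics, pixels), "cam_to_world" (4x4, takes a point from camera to world coordinates); the wrist camera has in their place "mount" (4x4, takes a point from camera to tool coordinates, whose origin is the TCP and whose axes are the flange's). Camera axes: x right, y down, z forward; pixel columns grow to the right and rows downward; lengths in mm; the calibration is good to about 2 mm. A picture is of the moment at which its call begins: read the wrist's pose just before it. camera_info takes no time and is no camera call.
- r.hand_in(): hands the job in; it is judged then, once.
The state is a dict: "t": time; "qpos": joint angles; "joint_vel": joint speeds; "effort": joint torques, N m; "tool_pos": TCP position; "tool_rot": TCP orientation; "force": force on the tool from outside, world axes, zero at the start; "wrist_torque": the same for the moment, N m; "grip_width": opening from 0.0 (shut) to 1.0 (fully open); "finger_force": force on a finger pad.
Only numpy, scipy, OpenCV 4.12 (cv2) and the standard library are available. Lean on these libraries where they do the work, as an engineer would, in place of code of your own. Each camera call takes 0.05 s, during which the arm holds its last target. There are 200 camera calls.

## Task

The lid of the wash-tablet box was left to dry upside down on the laundry counter. Turn it over without letting it drop or topple, fit it squarely on the box so that it sits fully down all round, then flip all four of its blue side clips down until each one snaps and stays shut. Leave the other things on the counter where they stand.

Things in the scene. Friction and masses are not known exactly. Their poses are not given: they have to be found in the camera images.
- tablet_box: Slim pale grey open-topped box, fixed to the counter on a dark 200 x 84 x 6 mm foot plate. Walls 160 (x) x 58 (y) mm outside, 3 mm thick, rim 86 mm above the counter; the top 10 mm of the walls lean in by 2 mm to lead the lid on. The lid may go on either way round. Origin: centre of the underside at counter level; x along the length, z up.
- box_rim (a point): Centre of the box's mouth, at rim height (86 mm). The lid's 4 mm plate rests on this rim: fully down, its outer face is 4 mm above this point.
- box_rail (a point): Middle of the round bead (radius 3 mm, 120 mm long, along x) of the catch rail on the box's +y long side, 36 mm out from the middle plane and 56 mm above the counter; the -y side has the same. The clips' hooks snap under and behind these beads.
- lid: White loose lid, 170 (x) x 66 (y) mm, 28 mm deep, 0.2 to 0.3 kg; 4 mm plate and a stiff 3 mm skirt (164 x 60 mm inside) that goes over the box walls with 2 mm play at each end, 1 mm at each side. Starts upside down, outer face on the counter. Origin: centre of the OUTER face; z points from there to the OPEN side: up at the start, down when the right way up.
- lid_end (a point): Middle of the bare end zone at the lid's +x end, 65 mm from the middle, 14 mm from the outer face; the -x end is alike. The last 40 mm of the long sides at each end carry no clip: grip here across the 66 mm width, 40 to 60 N does no harm. The lid can stand on its flat 66 x 28 mm end face (topples beyond about 8 degrees).
- clip_1 (a joint): Angle (rad) of the blue clip at x +32 mm on the lid's +y side: 0 = shut against the box, 1.57 = straight out. Starts 0.9 to 1.45. Snapped, it rests within 0.1 of 0; let go unsnapped, it springs open again (0.4 or more). With the lid fully down, 4 to 8 N on its free end, inwards and a little downwards as it swings, snap it in the last 0.2 rad.
- clip_2 (a joint): The same for the clip at x -32 mm on the lid's +y side.
- clip_3 (a joint): The same for the clip at x +32 mm on the lid's -y side.
- clip_4 (a joint): The same for the clip at x -32 mm on the lid's -y side.
- clip_1_tip (a point): Middle of the free end of clip_1, on its outer face. The clip is 26 mm wide (along the lid's x), 4 mm thick and reaches 34 mm from its hinge pin. The pin runs along x, 37 mm out from the lid's middle plane, 9 mm from the outer face. When shut, the clip's outer face is 7 mm outside the pin, flaring smoothly to 10 mm at the free end.
- clip_2_tip (a point): The same for clip_2.
- clip_3_tip (a point): The same for clip_3.
- clip_4_tip (a point): The same for clip_4.
- softener: Bystander: blue bottle with a white cap, 80 mm wide, 210 mm tall, loose. Origin: centre of its base.
- spray: Bystander: white spray bottle with an orange trigger head, 64 mm wide, 200 mm tall, loose. Origin: centre of its base.
- vase: Bystander: dark round vase with white flowers, 76 mm wide, 165 mm tall, loose. Origin: centre of its base.
- dosing_cup: Bystander: green dosing cup, 66 mm wide, 50 mm tall, loose, between and beyond the box and the lid. Origin: centre of its base.
- scrub_brush: Bystander: wooden scrubbing brush, 55 x 130 x 32 mm (long along its y), loose, between the box and the lid on the robot's side. Origin: centre of its underside.
- peg_basket: Bystander: straw-coloured open basket of clothes pegs, 130 x 150 x 65 mm, loose, at the right. Origin: centre of its underside.
- stain_jar: Bystander: white jar with a red cap, 84 mm wide, 90 mm tall, loose, at the left. Origin: centre of its base.
Not all that is in view belongs to the job. What is shaped like the lid but red is not meant.

How it is judged (in metres and radians):
On the way:
1. the lid is the right way up and fully down on the box (angle between lid's own z axis and vertical above 3.08 rad and horizontal distance between lid and tablet_box below 0.006 m and z of lid in the frame of tablet_box below 0.093 m and angle between the x axis of lid and the x axis of tablet_box, either way round below 0.06 rad), for 0.2 s.
At the end, for the whole second after the job is handed in: The lid is the right way up, level within about 3.5 degrees, within 6 mm and 0.06 rad of square on the box and fully down (outer face less than 93 mm above the counter), all four clips rest snapped shut (each below 0.15 rad), and the lid is at rest (all of step 1 and value of joint each of clip_1, clip_2, clip_3, clip_4 below 0.15 rad and linear speed of lid below 0.02 m/s); the robot touches nothing.
It fails at once if the lid is dropped or topples (moves faster than 0.8 m/s while the fingers do not hold it) (linear speed of lid above 0.8 m/s and contact force between the fingers and lid below 0.5 N).
It fails at once if a bystander is pushed more than 40 mm or knocked over (distance of any of softener, spray, vase, dosing_cup, scrub_brush, peg_basket, stain_jar from where it was at the start of the episode above 0.04 m or angle between any of softener, spray, vase, dosing_cup, stain_jar's own z axis and vertical above 0.6 rad).
It also fails if it takes over 72 s, if anything falls off the work surface, if the arm or the gripper's body presses on something with over 40 N, if the wrist force passes 120 N, or if a joint passes its speed limit or range.

## Working session

There is one attempt and no reset: what is moved stays moved. The work goes in short steps, Python scripts to look and compute and a tool call to move; the robot and the scene stay as the last step left them, time stands still between calls to the robot, and variables do not carry over. Pictures are saved under pics/ and viewed, at most 10 in all, crops included, and the job is handed in when it is done.

Besides the shell and the picture viewer there is one more tool, called after "Emit:" as name(argument=value, ...), one argument or row to a line, values as JSON. servo_tool: Moves the arm, as the interface text tells. Its arguments: {"type":"object","properties":{"plan":{"type":"array","items":{"type":"array","items":{"type":"array","items":{"type":"number"}}}},"hand":{"type":"number"},"grip_force":{"type":"number"}},"required":["plan"]}

```bash
mkdir -p pics; ls; python3 - <<'E'
from workcell import sense, eyes, r
import cv2,json
print(sense())
for n in("scene","side","wrist"):
    im=eyes.camera(n); cv2.imwrite(f"pics/{n}0.png",im[:,:,::-1]); i=eyes.camera_info(n); print(n,{k:(v.tolist() if hasattr(v,'tolist') else v) for k,v in i.items()})
a=cv2.imread("pics/scene0.png");b=cv2.imread("pics/side0.png")
cv2.imwrite("pics/s0.png",cv2.resize(a,(800,600)))
E
```

```text
pics
{'t': 0.0, 'qpos': array([-8.26114205e-02,  1.24470800e-01,  1.65170230e+00, -1.76489220e-05,
        1.36747622e+00, -8.26231156e-02]), 'joint_vel': array([-8.90600736e-04,  5.72411763e-04, -8.52092254e-04,  2.13158573e-03,
       -1.83361528e-03,  3.39926072e-05]), 'effort': array([ 3.96925461e-04, -4.23608243e+01, -3.65454090e+01,  2.94756808e-05,
        6.89593100e-03,  2.82237529e-06]), 'tool_pos': array([6.49382482e+02, 9.86104765e-03, 2.30058484e+02]), 'tool_rot': array([-7.79080442e-04,  7.07101006e-01,  7.07111808e-01, -6.71246835e-04]), 'force': array([-0.09635914,  0.59820729,  0.87854179]), 'wrist_torque': array([-0.02930784, -0.02538753, -0.02103516]), 'finger_force': 0.0, 'grip_width': 0.998153304843922}
scene {'mtx': [[470.98739790383456, 0.0, 249.6727931386679], [0.0, 470.98739790383456, 191.4781481478994], [0.0, 0.0, 1.0]], 'cam_to_world': [[-0.5607451432917409, 0.4931095416175502, -0.6651374776995014, 1466.0847353845152], [0.827750353457128, 0.31459265178669477, -0.46460823905029414, 591.0791264662276], [-0.019855392877628074, -0.8110945958441252, -0.584577898
[... 188 characters left out ...]
 [[-0.9775185411907956, -0.13179130028595756, 0.1645860103324561, 348.0128189640875], [-0.21084104783269253, 0.6039933874507938, -0.7685948480600996, 1022.552321296317], [0.0018852525112170039, -0.7860172015195672, -0.6182017508373112, 931.4823563727618], [0.0, 0.0, 0.0, 1.0]]}
wrist {'mtx': [[274.8993035792324, 0.0, 257.1785162371583], [0.0, 274.8993035792324, 190.16515559812325], [0.0, 0.0, 1.0]], 'mount': [[0.0003129470909873967, -0.9466388785284059, -0.32229603739822593, 83.59878981567128], [0.9999999482471439, 0.0002721945333373931, 0.00017151047669608754, -0.5802808086287081], [-7.463126581942898e-05, -0.3222960743921905, 0.9466389147196285, -144.46378065600635], [0.0, 0.0, 0.0, 1.0]]}
```

View pics/s0.png

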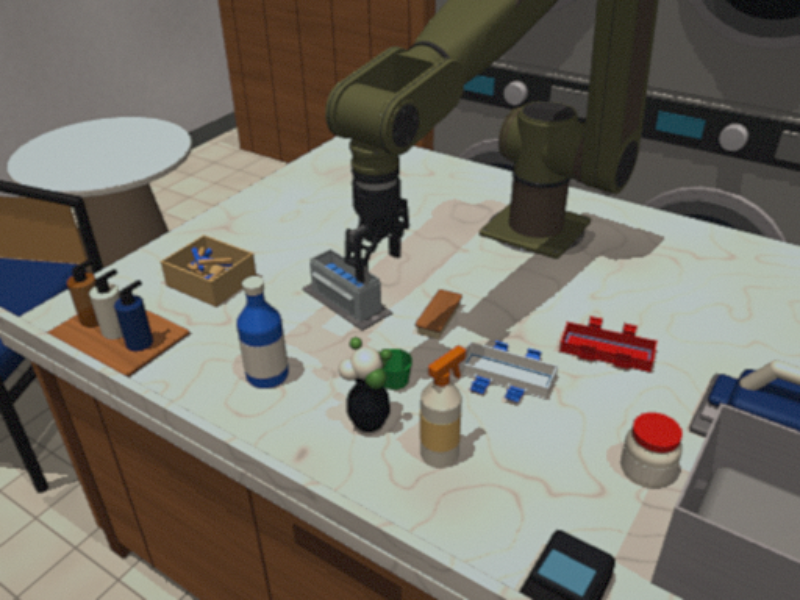

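View pics/side0.png

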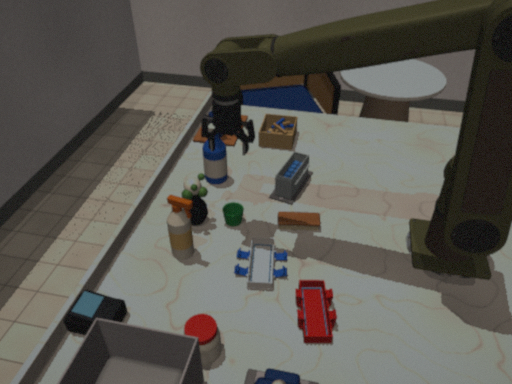

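The scene view shows the lid at about (510,368) in the 800-px picture, with its clips open. The box is at about (345,285), and the red decoy at (608,345). In the side view the lid is at (261,265), the box at (292,177), the cup at (233,214) and the brush at (299,219).

```bash
cat > h.py <<'E'
import numpy as np, cv2
from scipy.spatial.transform import Rotation as R
from workcell import sense, eyes, r
def ray(name,px,T=None):
    i=eyes.camera_info(name); C=np.array(i["cam_to_world"]) if T is None else T@np.array(i["mount"])
    d=C[:3,:3]@np.linalg.inv(np.array(i["mtx"]))@np.array([px[0],px[1],1.]); return C[:3,3],d
def pt(name,px,z,T=None):
    o,d=ray(name,px,T); return o+d*(z-o[2])/d[2]
def proj(name,P,T=None):
    i=eyes.camera_info(name); C=np.array(i["cam_to_world"]) if T is None else T@np.array(i["mount"])
    p=(np.atleast_2d(P)-C[:3,3])@C[:3,:3]; q=p@np.array(i["mtx"]).T; return q[:,:2]/q[:,2:]
def tool(s=None):
    s=s or sense(); T=np.eye(4); q=s["tool_rot"]; T[:3,:3]=R.from_quat([q[1],q[2],q[3],q[0]]).as_matrix(); T[:3,3]=s["tool_pos"]; return T
def shot(name,f):
    T=tool(); im=eyes.camera(name)[:,:,::-1].copy(); cv2.imwrite(f"pics/{f}.png",im); np.save(f"pics/{f}.npy",T); return im,T
E
python3 - <<'E'
from h import *
for n,p,z in [("lid",(261,265),10),("box",(292,172),86),("cup",(233,205),50),("brush",(299,215),32),("softener",(215,180),0),("spray",(183,255),0),("red",(316,310),10)]: print(n,pt("side",p,z).round())
print("lid scene",pt("scene",(510*.64,368*.64),10).round(), pt("scene",(345*.64,270*.64),86).round())
cv2.imwrite("pics/w0.png",cv2.imread("pics/wrist0.png"))
E
```

```text
lid [514. 190.  10.]
box [ 485. -161.   86.]
cup [642.   1.  50.]
brush [438. -17.  32.]
softener [ 755. -176.    0.]
spray [742. 191.   0.]
red [349. 309.  10.]
lid scene [504. 184.  10.] [ 495. -197.   86.]
```

View pics/wrist0.png

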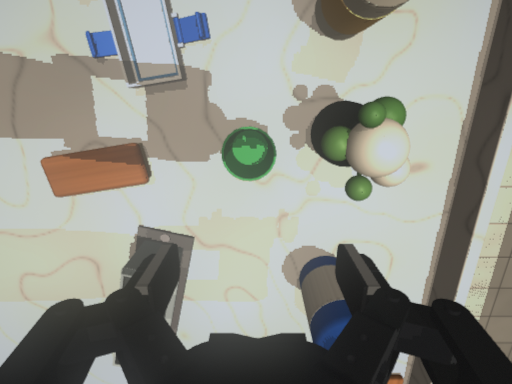

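The wrist view shows the lid at (150,35), with its near end at (157,80), the box foot plate at about (155,290), the cup at (248,153) and the brush at (95,170). I'll move above the lid.

Emit:
servo_tool(
  plan=[
    [[0.038, -0.023, 0, 0, 0, 0], [0.038, -0.023, 0, 0, 0, 0], [0.038, -0.023, 0, 0, 0, 0], [0.038, -0.023, 0, 0, 0, 0], [0.038, -0.023, 0, 0, 0, 0]],
  ],
)

```text
t: 0.57
tool_pos: [540.7, 179.4, 230.9]
tool_rot: [-0.0, 0.707, 0.707, -0.0]
force: [0.8, 1.8, -0.4]
grip_width: 1.001
finger_force: 0.0
```

Emit:
servo_tool(
  plan=[
    [[0.038, -0.023, 0, 0, 0, 0], [0, 0, 0, 0, 0, 0], [0, 0, 0, 0, 0, 0], [0, 0, 0, 0, 0, 0]],
  ],
)

```text
t: 0.9
tool_pos: [520.5, 213.8, 231.2]
tool_rot: [0.0, 0.707, 0.707, -0.0]
force: [0.0, -0.1, -0.8]
grip_width: 0.999
finger_force: 0.0
```

```bash
python3 - <<'E'
from h import *
print(sense()['qpos'].round(3),sense()['t'])
im,T=shot("wrist","w1"); print(T.round(3))
cv2.imwrite("pics/w1b.png",cv2.resize(im,(800,600),interpolation=cv2.INTER_CUBIC))
E
```

```text
[ 2.940e-01 -6.900e-02  1.847e+00 -1.000e-03  1.363e+00  2.940e-01] 0.9
[[-1.00000e-03  1.00000e+00  0.00000e+00  5.20529e+02]
 [ 1.00000e+00  1.00000e-03 -1.00000e-03  2.13754e+02]
 [-1.00000e-03  0.00000e+00 -1.00000e+00  2.31198e+02]
 [ 0.00000e+00  0.00000e+00  0.00000e+00  1.00000e+00]]
```

View pics/w1b.png

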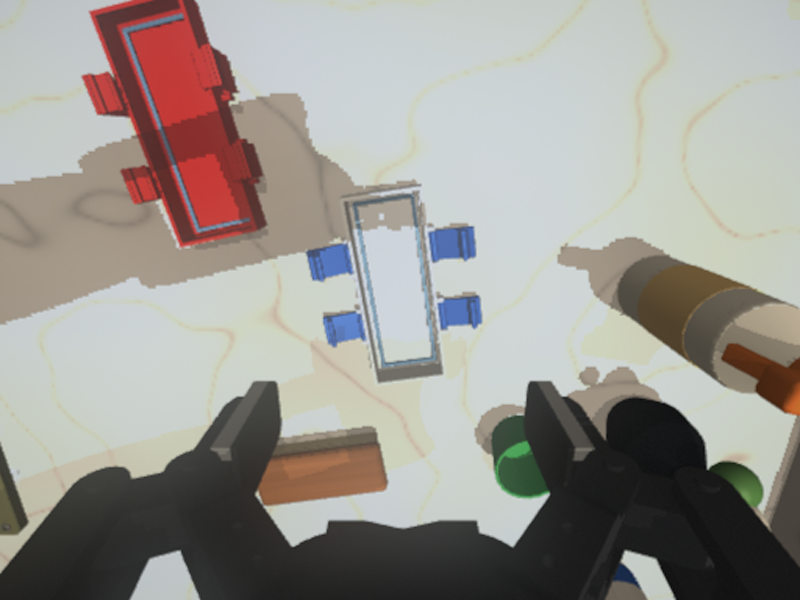

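The picture shows the lid's rim corners at about (343,197), (420,186), (441,362) and (377,369), and its base corners at (379,382) and (442,374). The clips stick out on both sides. Next I'll fit the pose.

```bash
cat >> h.py <<'E'
from scipy.optimize import least_squares
def fit(name,px,L,W,zs,sg,T,x0):
    # px list, zs heights, sg signs (sx,sy) of corners ; pose x,y,yaw of rectangle L(x) W(y)
    px=np.array(px,float)
    def P(v):
        c,s=np.cos(v[2]),np.sin(v[2]); return np.array([[v[0]+c*a*L/2-s*b*W/2,v[1]+s*a*L/2+c*b*W/2,z] for (a,b),z in zip(sg,zs)])
    f=least_squares(lambda v:((proj(name,P(v),T)-px)*1.).ravel(),x0,x_scale=[10,10,.1]); return f.x,f.fun.reshape(-1,2)
E
python3 - <<'E'
from h import *
T=np.load("pics/w1.npy")
px=np.array([(343,197),(420,186),(441,362),(377,369),(379,382),(442,374)])*.64
# lid x along +y world approx: sx=+1 at top; sy=+1 at left(-x)
sg=[(1,1),(1,-1),(-1,-1),(-1,1),(-1,1),(-1,-1)]; zs=[28,28,28,28,0,0]
for p,z in zip(px,zs): print(pt("wrist",p,z,T).round(1))
v,e=fit("wrist",px,170,66,zs,sg,T,[515,190,1.6]); print(v.round(3),e.round(1))
# edge refine: overlay
im=cv2.imread("pics/w1.png"); im=cv2.resize(im,None,fx=4,fy=4,interpolation=cv2.INTER_CUBIC)
c,s=np.cos(v[2]),np.sin(v[2])
for z,col in((28,(0,0,255)),(0,(0,200,0))):
    P=np.array([[v[0]+c*a*85-s*b*33,v[1]+s*a*85+c*b*33,z] for a,b in((1,1),(1,-1),(-1,-1),(-1,1))])
    cv2.polylines(im,[((proj("wrist",P,T)+.5)*4).astype(int)],1,col,1)
cv2.imwrite("pics/w1o.png",im[420:1020,700:1300])
E
```

```text
[473.4 262.6  28. ]
[534.2 271.2  28. ]
[555.4 117.1  28. ]
[497.6 110.   28. ]
[497.5  80.5   0. ]
[559.7  89.5   0. ]
[515.597 183.469   1.711] [[-1.9 -0.3]
 [ 1.8 -0.9]
 [ 3.1  8.3]
 [-1.7  9.5]
 [-1.9 -8.2]
 [ 0.6 -8.5]]
```

View pics/w1o.png

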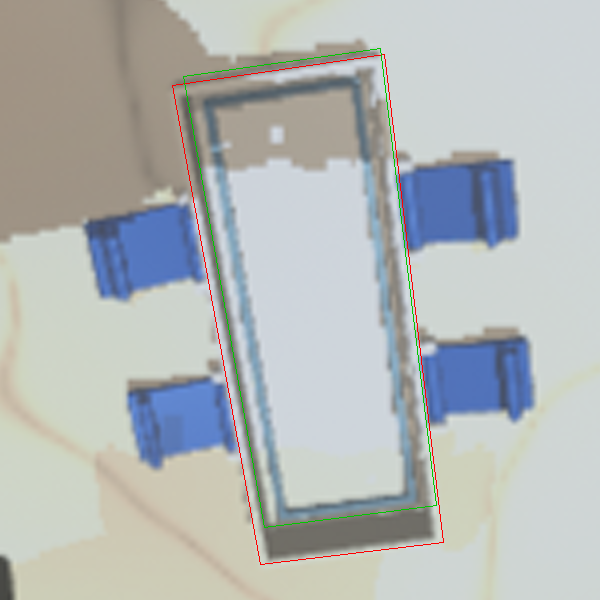

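I got one thing wrong. The dark strip at the bottom is the inner face of the end wall, so the rim's near corners are the lower ones, at crop (267,558) and (436,541). I'll refit with those.

```bash
python3 - <<'E'
from h import *
T=np.load("pics/w1.npy")
o=np.array([(183,84),(375,58),(436,541),(267,558)]); px=o/4+[175,105]-.5
sg=[(1,1),(1,-1),(-1,-1),(-1,1)]; zs=[28]*4
v,e=fit("wrist",px,170,66,zs,sg,T,[515,190,1.6]); print(v.round(3),e.round(1))
im=cv2.imread("pics/w1.png"); im=cv2.resize(im,None,fx=4,fy=4,interpolation=cv2.INTER_CUBIC)
c,s=np.cos(v[2]),np.sin(v[2])
for z,col,l,w in((28,(0,0,255),85,33),(0,(0,200,0),85,33),(4,(255,0,255),82,30)):
    P=np.array([[v[0]+c*a*l-s*b*w,v[1]+s*a*l+c*b*w,z] for a,b in((1,1),(1,-1),(-1,-1),(-1,1))])
    cv2.polylines(im,[((proj("wrist",P,T)+.5)*4).astype(int)],1,col,1)
cv2.imwrite("pics/w1p.png",im[420:1020,700:1300])
E
```

```text
[515.654 183.685   1.71 ] [[-2.5  0. ]
 [ 2.5 -1. ]
 [ 1.7  0.2]
 [-1.8  1.5]]
```

View pics/w1p.png

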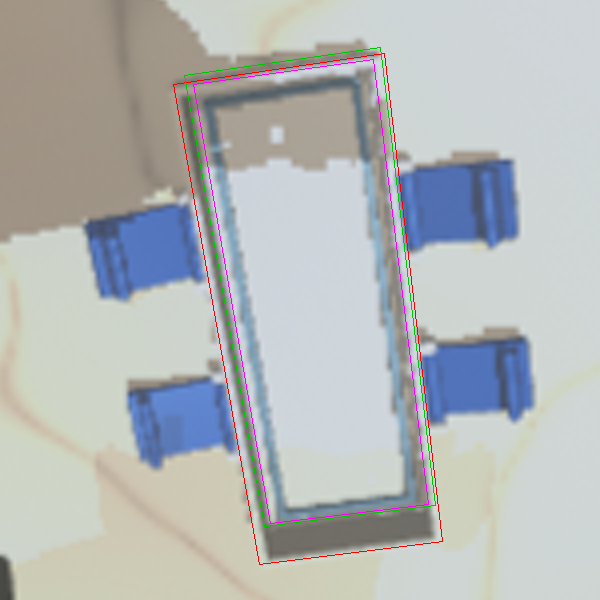

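The overlay fits: lid at (515.6, 183.7), yaw 1.71. Now I'll look at the box from above.

Emit:
servo_tool(
  plan=[
    [[-0.04, -0.003, 0, 0, 0, 0], [-0.04, -0.003, 0, 0, 0, 0], [-0.04, -0.003, 0, 0, 0, 0], [-0.04, -0.003, 0, 0, 0, 0], [-0.04, -0.003, 0, 0, 0, 0]],
  ],
)

```text
t: 1.37
tool_pos: [505.4, 10.6, 231.4]
tool_rot: [0.0, 0.708, 0.706, -0.0]
force: [0.9, -0.4, 0.3]
grip_width: 1.004
finger_force: 0.0
```

Emit:
servo_tool(
  plan=[
    [[-0.04, -0.003, 0, 0, 0, 0], [-0.04, -0.003, 0, 0, 0, 0], [-0.04, -0.003, 0, 0, 0, 0], [0, 0, 0, 0, 0, 0], [0, 0, 0, 0, 0, 0]],
  ],
)

```text
t: 1.78
tool_pos: [496.2, -109.5, 231.2]
tool_rot: [-0.0, 0.71, 0.705, -0.0]
force: [0.8, 0.8, -0.3]
grip_width: 1.003
finger_force: 0.0
```

```bash
python3 - <<'E'
from h import *
im,T=shot("wrist","w2"); print(T[:3,3].round(1),sense()['qpos'].round(3),sense()['t'])
cv2.imwrite("pics/w2b.png",cv2.resize(im[60:290,100:400],None,fx=2.6,fy=2.6,interpolation=cv2.INTER_CUBIC))
E
```

```text
[ 496.2 -109.5  231.2] [-0.32  -0.196  1.962  0.     1.376 -0.316] 1.8333
```

View pics/w2b.png

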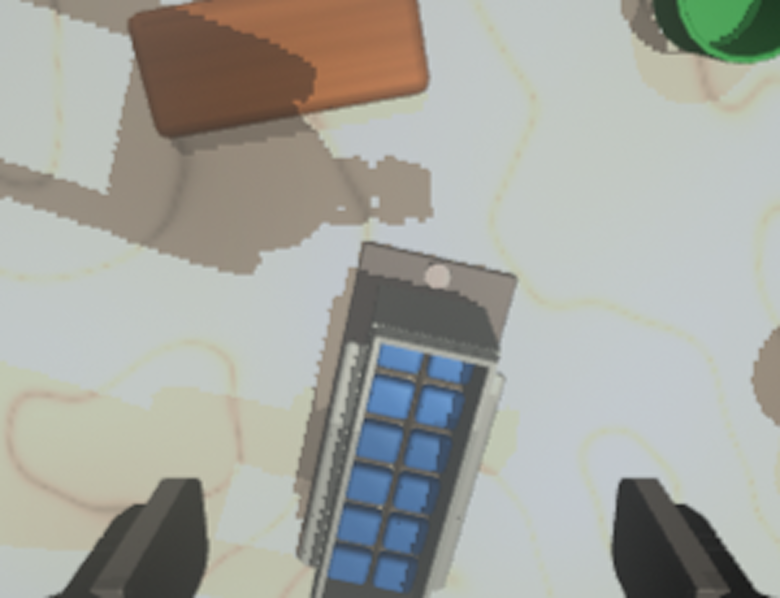

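The box foot's far corners are at crop (362,242) and (516,275), and the rim's far corners at (375,338) and (497,360). The box extends past the bottom of the frame, so I'll move closer for a full view.

Emit:
servo_tool(
  plan=[
    [[-0.03, -0.004, -0.01, 0, 0, 0], [-0.03, -0.004, -0.01, 0, 0, 0], [-0.03, -0.004, -0.01, 0, 0, 0], [0, 0, 0, 0, 0, 0], [0, 0, 0, 0, 0, 0]],
  ],
)

```text
t: 2.25
tool_pos: [485.0, -196.5, 261.9]
tool_rot: [0.0, 0.708, 0.707, 0.0]
force: [-0.2, 0.5, 0.2]
grip_width: 1.002
finger_force: 0.0
```

```bash
cat > boxfit.py <<'E'
from h import *
from scipy.ndimage import map_coordinates
def rect(v,l,w,z,n=60):
    c,s=np.cos(v[2]),np.sin(v[2]); k=np.array([(1,1),(1,-1),(-1,-1),(-1,1),(1,1)])*[l/2,w/2]
    q=np.concatenate([np.linspace(a,b,n) for a,b in zip(k[:-1],k[1:])])
    return np.c_[v[0]+c*q[:,0]-s*q[:,1],v[1]+s*q[:,0]+c*q[:,1],np.full(len(q),z)]
def model(v): return np.vstack([rect(v,156,54,86),rect(v,200,84,6)])
def edgefit(im,T,v0):
    e=cv2.Canny(im,40,110); d=np.minimum(cv2.distanceTransform(255-e,cv2.DIST_L2,5),8)
    def f(v):
        p=proj("wrist",model(v),T); ok=(p[:,1]<383)&(p[:,0]>0)
        return np.where(ok,map_coordinates(d,[p[:,1],p[:,0]],order=1,mode='nearest'),4)
    best=min((least_squares(f,v0+[a,b,c],x_scale=[10,10,.1],diff_step=1e-4,loss='soft_l1') for a in(-6,0,6) for b in(-10,0,10) for c in(-.04,0,.04)),key=lambda z:z.cost)
    return best.x,best.cost
E
python3 - <<'E'
from boxfit import *
T=np.load("pics/w2.npy"); k=np.array([100,60])
A,B=[pt("wrist",np.array(p)/2.6+k,6,T) for p in((362,242),(516,275))]
d=(A-B)[:2]; print(A,B,np.hypot(*d)); y=np.array([d[1],-d[0]])/np.hypot(*d)
y=-y if y[1]>0 else y
c=(A+B)[:2]/2+100*y; v0=np.array([*c,np.arctan2(-y[1],-y[0])]); print(v0)
im,T=shot("wrist","w3"); print(T[:3,3].round(1))
v,c=edgefit(im,T,v0); print(v.round(4),c)
im2=cv2.imread("pics/w2.png"); print(edgefit(im2,np.load("pics/w2.npy"),v))
o=cv2.resize(im,None,fx=3,fy=3,interpolation=cv2.INTER_CUBIC)
for p in proj("wrist",model(v),T): cv2.circle(o,tuple(((p+.5)*3).astype(int)),0,(0,0,255),-1)
m=proj("wrist",[[v[0],v[1],50]],T)[0]*3; y0=int(max(0,min(m[1]-300,1152-600))); x0=int(m[0]-300)
cv2.imwrite("pics/w3o.png",o[y0:y0+600,x0:x0+600]); print(x0,y0)
E
```

```text
[471.29119947 -98.37789005   6.        ] [ 552.47693055 -116.58646897    6.        ] 83.20261580151065
[ 489.99944186 -205.05811543    1.35016444]
[ 485.  -196.5  261.9]Traceback (most recent call last):
  File "<stdin>", line 8, in <module>
  File "boxfit.py", line 13, in edgefit
    best=min((least_squares(f,v0+[a,b,c],x_scale=[10,10,.1],diff_step=1e-4,loss='soft_l1') for a in(-6,0,6) for b in(-10,0,10) for c in(-.04,0,.04)),key=lambda z:z.cost)
  File "boxfit.py", line 13, in <genexpr>
    best=min((least_squares(f,v0+[a,b,c],x_scale=[10,10,.1],diff_step=1e-4,loss='soft_l1') for a in(-6,0,6) for b in(-10,0,10) for c in(-.04,0,.04)),key=lambda z:z.cost)
              ~~~~~~~~~~~~~^^^^^^^^^^^^^^^^^^^^^^^^^^^^^^^^^^^^^^^^^^^^^^^^^^^^^^^^^^^^^^^
    return func(*args, **kwargs)
    result = trf(vector_fun.fun, vector_fun.jac, x0, f0, J0, lb, ub, ftol, xtol,
                 gtol, max_nfev, x_scale, loss_function, tr_solver,
                 tr_options.copy(), verbose, callback=callback_wrapped)
    return trf_no_bounds(
        fun, jac, x0, f0, J0, ftol, xtol, gtol, max_nfev, x_scale
[... 704 characters left out ...]
mf)
                             ^^^
    df = [f_eval - f0 for f_eval in f_evals]
                                    ^^^^^^^
    f = np.atleast_1d(self.fun(x, *self.args, **self.kwargs))
                      ~~~~~~~~^^^^^^^^^^^^^^^^^^^^^^^^^^^^^^
    return np.atleast_1d(self.fun(x))
                         ~~~~~~~~^^^
    return self.f(x, *self.args, **self.kwargs)
           ~~~~~~^^^^^^^^^^^^^^^^^^^^^^^^^^^^^^
  File "boxfit.py", line 11, in f
    p=proj("wrist",model(v),T); ok=(p[:,1]<383)&(p[:,0]>0)
  File "h.py", line 10, in proj
    i=eyes.camera_info(name); C=np.array(i["cam_to_world"]) if T is None else T@np.array(i["mount"])
ValueError: time passes only in moves, steps and waits
```

```bash
sed -i 's/eyes.camera_info(name)/INFO(name)/; ' h.py; sed -i '3a import functools\n@functools.cache\ndef INFO(n): return eyes.camera_info(n)' h.py
python3 - <<'E'
from boxfit import *
v0=np.array([490,-205,1.35]); im=cv2.imread("pics/w3.png");T=np.load("pics/w3.npy")
v,c=edgefit(im,T,v0); print(v.round(4),c)
im2=cv2.imread("pics/w2.png"); print(edgefit(im2,np.load("pics/w2.npy"),v))
o=cv2.resize(im,None,fx=3,fy=3,interpolation=cv2.INTER_CUBIC)
for p in proj("wrist",model(v),T): cv2.circle(o,tuple(((p+.5)*3).astype(int)),0,(0,0,255),-1)
m=proj("wrist",[[v[0],v[1],50]],T)[0]*3; y0=int(max(0,min(m[1]-300,1152-600))); x0=int(m[0]-300)
cv2.imwrite("pics/w3o.png",o[y0:y0+600,x0:x0+600]); print(x0,y0)
E
```

```text
[ 489.303  -203.3134    1.3368] 188.27012479305267
(array([ 487.77916602, -203.38306613,    1.32496416]), np.float64(184.12188625335693))
481 204
```

View pics/w3o.png

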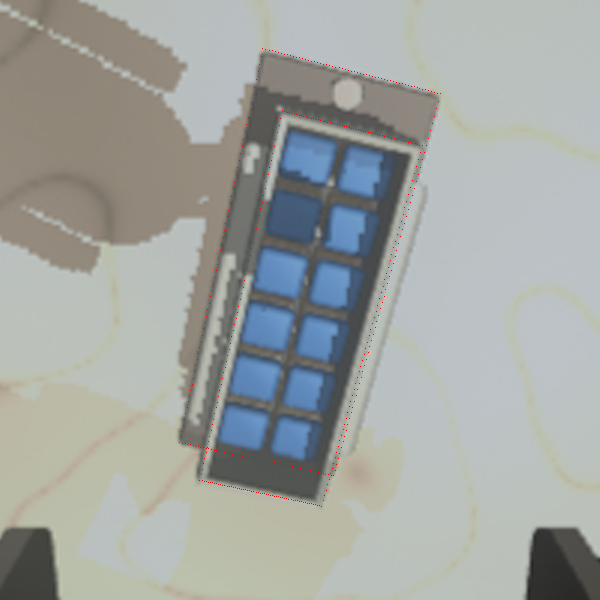

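The model outline in red matches the box's rim and foot plate, and the two fits agree within 1.5 mm. The box is at (489, -203), yaw 1.337. Next I'll write a move calculator and work out the first grasp.

```bash
cat > mv.py <<'E'
from h import *
from scipy.linalg import logm, expm
def pose(tcp,yaw,tilt):
    l=np.array([np.cos(yaw),np.sin(yaw),0]); u=np.array([l[1],-l[0],0]); B=np.c_[l,u,[0,0,-1]]
    T=np.eye(4); T[:3,:3]=B@R.from_euler('y',tilt,degrees=True).as_matrix(); T[:3,3]=tcp; return T
def rows(T0,T1,n=None,v=0.035,w=6.8):
    D=np.linalg.inv(T0)@T1
    m=np.linalg.norm(D[:3,3])/1000; a=np.degrees(R.from_matrix(D[:3,:3]).magnitude())
    n=n or int(max(1,np.ceil(max(m*1.1/v,a/w))))
    S=np.real(expm(logm(D)/n)); row=np.r_[S[:3,3]/1000,R.from_matrix(S[:3,:3]).as_rotvec(degrees=True)]
    row=np.r_[row[:3].round(4),row[3:].round(2)]; print(n,"x",(row+0.).tolist())
    E=np.eye(4); E[:3,:3]=R.from_rotvec(row[3:],degrees=True).as_matrix(); E[:3,3]=row[:3]*1000
    return T0@np.linalg.matrix_power(E,n)
LID=np.array([515.6,183.7,1.71]); BOX=np.array([489.3,-203.3,1.337])
E
python3 - <<'E'
from mv import *
print(pt("side",(278,131),65).round(),"basket")
l=np.array([np.cos(1.71),np.sin(1.71),0]); 
t=25; g=np.array([*LID[:2],0])-68*l; d=np.array([0,0,-1])*np.cos(np.radians(t))+l*np.sin(np.radians(t))
tcp=g+26.5*d; tcp[2]=-1
T=tool(); T=rows(T,pose(tcp-180*d,1.71,t)); print(T[:3,3].round(1))
T=rows(T,pose(tcp,1.71,t)); print(T[:3,3].round(1),tcp)
E
```

```text
[ 581. -446.   65.] basket
9 x [0.0247, 0.0073, 0.0161, 0.19, 2.77, -0.87]
[534.3  52.  162.4]
6 x [0.0, 0.0, 0.0301, 0.01, 0.0, 0.0]
[523.7 127.6  -1.2] [523.48134307 127.44882742  -1.        ]
```

Emit:
servo_tool(
  plan=[
    [[0.0247, 0.0073, 0.0161, 0.19, 2.77, -0.87], [0.0247, 0.0073, 0.0161, 0.19, 2.77, -0.87], [0.0247, 0.0073, 0.0161, 0.19, 2.77, -0.87], [0.0247, 0.0073, 0.0161, 0.19, 2.77, -0.87], [0.0247, 0.0073, 0.0161, 0.19, 2.77, -0.87]],
  ],
  hand=1,
)

```text
t: 2.72
tool_pos: [516.2, -61.5, 191.6]
tool_rot: [-0.093, 0.674, 0.729, 0.08]
force: [0.2, -1.0, 0.8]
grip_width: 1.002
finger_force: 0.0
```

Emit:
servo_tool(
  plan=[
    [[0.0247, 0.0073, 0.0161, 0.19, 2.77, -0.87], [0.0247, 0.0073, 0.0161, 0.19, 2.77, -0.87], [0.0247, 0.0073, 0.0161, 0.19, 2.77, -0.87], [0.0247, 0.0073, 0.0161, 0.19, 2.77, -0.87], [0, 0, 0, 0, 0, 0]],
  ],
)

```text
t: 3.13
tool_pos: [531.9, 56.2, 159.4]
tool_rot: [-0.167, 0.639, 0.738, 0.141]
force: [-0.7, 0.4, -0.3]
grip_width: 1.004
finger_force: 0.0
```

Emit:
servo_tool(
  plan=[
    [[0, 0, 0, 0, 0, 0], [0, 0, 0, 0, 0, 0]],
  ],
)

```text
t: 3.3
tool_pos: [533.7, 52.0, 162.2]
tool_rot: [-0.163, 0.64, 0.737, 0.141]
force: [-0.1, -0.4, 0.1]
grip_width: 1.003
finger_force: 0.0
```

```bash
python3 - <<'E'
from mv import *
s=sense(); print(s['qpos'].round(3))
l=np.array([np.cos(1.71),np.sin(1.71),0]); 
t=25; g=np.array([*LID[:2],0])-68*l; d=np.array([0,0,-1])*np.cos(np.radians(t))+l*np.sin(np.radians(t))
tcp=g+26.5*d; tcp[2]=-1
rows(tool(),pose(tcp,1.71,t),8)
E
```

```text
[-0.211 -0.009  1.954  0.415  1.373 -0.471]
8 x [0.0, 0.0001, 0.0225, -0.01, 0.01, 0.01]
```

Emit:
servo_tool(
  plan=[
    [[0, 0.0001, 0.0225, 0, 0, 0], [0, 0.0001, 0.0225, 0, 0, 0], [0, 0.0001, 0.0225, 0, 0, 0], [0, 0.0001, 0.0225, 0, 0, 0], [0, 0.0001, 0.0225, 0, 0, 0]],
  ],
)

```text
t: 3.72
tool_pos: [528.5, 98.1, 60.4]
tool_rot: [-0.162, 0.641, 0.737, 0.142]
force: [0.3, -0.4, 0.4]
grip_width: 0.999
finger_force: 0.0
```

Emit:
servo_tool(
  plan=[
    [[0, 0.0001, 0.0225, 0, 0, 0], [0, 0.0001, 0.0225, 0, 0, 0], [0, 0.0001, 0.0205, 0, 0, 0], [0, 0, 0, 0, 0, 0], [0, 0, 0, 0, 0, 0]],
  ],
)

```text
t: 4.13
tool_pos: [524.0, 125.6, 0.8]
tool_rot: [-0.163, 0.641, 0.737, 0.141]
force: [0.9, 0.2, 0.0]
grip_width: 0.997
finger_force: 0.0
```

Emit:
servo_tool(
  plan=[
    [[0, 0, 0, 0, 0, 0], [0, 0, 0, 0, 0, 0], [0, 0, 0, 0, 0, 0], [0, 0, 0, 0, 0, 0], [0, 0, 0, 0, 0, 0]],
  ],
  hand=0,
  grip_force=55,
)

```text
t: 4.55
tool_pos: [526.6, 125.0, 3.3]
tool_rot: [-0.161, 0.641, 0.737, 0.143]
force: [-0.2, -3.1, 6.7]
grip_width: 0.757
finger_force: 61.9
```

Emit:
servo_tool(
  plan=[
    [[0, 0, 0, 0, 0, 0], [0, 0, 0, 0, 0, 0], [0, 0, 0, 0, 0, 0], [0, 0, 0, 0, 0, 0], [0, 0, 0, 0, 0, 0]],
  ],
)

```text
t: 4.97
tool_pos: [526.7, 125.0, 3.3]
tool_rot: [-0.161, 0.641, 0.737, 0.143]
force: [0.1, -3.4, 6.4]
grip_width: 0.762
finger_force: 61.9
```

```bash
python3 - <<'E'
from mv import *
T=tool(); z=T[:3,2]; print(np.degrees(np.arccos(-z[2])), np.degrees(np.arctan2(T[1,1],T[0,1])))
T1=T.copy(); T1[2,3]+=190; T2=rows(T,T1)
T3=T2.copy(); T3[:3,:3]=T2[:3,:3]@R.from_euler('y',-90,degrees=True).as_matrix(); rows(T2,T3,14)
E
```

```text
24.908735581054138 7.91061806828719
6 x [0.0133, 0.0001, -0.0287, 0.0, 0.0, 0.0]
14 x [0.0, 0.0, 0.0, 0.0, -6.43, 0.0]
```

Emit:
servo_tool(
  plan=[
    [[0.008, 0, -0.017, 0, 0, 0], [0.0133, 0.0001, -0.0287, 0, 0, 0], [0.0133, 0.0001, -0.0287, 0, 0, 0], [0.0133, 0.0001, -0.0287, 0, 0, 0], [0.0133, 0.0001, -0.0287, 0, 0, 0]],
  ],
)

```text
t: 5.38
tool_pos: [524.4, 125.3, 147.5]
tool_rot: [-0.163, 0.641, 0.737, 0.142]
force: [0.3, -0.4, -1.8]
grip_width: 0.764
finger_force: 61.8
```

Emit:
servo_tool(
  plan=[
    [[0.0133, 0.0001, -0.0287, 0, 0, 0], [0.008, 0, -0.017, 0, 0, 0], [0, 0, 0, 0, 0, 0], [0, 0, 0, 0, 0, 0]],
  ],
)

```text
t: 5.72
tool_pos: [525.4, 125.3, 197.4]
tool_rot: [-0.162, 0.641, 0.737, 0.142]
force: [-0.3, -0.1, -2.3]
grip_width: 0.762
finger_force: 61.8
```

Emit:
servo_tool(
  plan=[
    [[0, 0, 0, 0, -5, 0], [0, 0, 0, 0, -5, 0], [0, 0, 0, 0, -5, 0], [0, 0, 0, 0, -5, 0], [0, 0, 0, 0, -5, 0]],
  ],
)

```text
t: 6.13
tool_pos: [523.6, 125.3, 193.8]
tool_rot: [0.001, 0.656, 0.754, -0.003]
force: [-0.0, -0.0, -2.0]
grip_width: 0.761
finger_force: 61.8
```

Emit:
servo_tool(
  plan=[
    [[0, 0, 0, 0, -5, 0], [0, 0, 0, 0, -5, 0], [0, 0, 0, 0, -5, 0], [0, 0, 0, 0, -5, 0], [0, 0, 0, 0, -5, 0]],
  ],
)

```text
t: 6.55
tool_pos: [523.5, 125.5, 193.8]
tool_rot: [0.164, 0.64, 0.737, -0.145]
force: [-0.5, 0.3, -2.2]
grip_width: 0.758
finger_force: 61.8
```

```bash
python3 - <<'E'
from mv import *
s=sense(); print(s['qpos'].round(3),s['grip_width'],s['finger_force']); T=tool(); print(T.round(3))
E
```

```text
[ 0.349 -0.019  1.909 -0.439  1.374  0.323] 0.7583096614894547 61.77493929862976
[[-1.27000e-01  9.90000e-01  5.60000e-02  5.23508e+02]
 [ 8.95000e-01  1.39000e-01 -4.23000e-01  1.25503e+02]
 [-4.27000e-01 -4.00000e-03 -9.04000e-01  1.93762e+02]
 [ 0.00000e+00  0.00000e+00  0.00000e+00  1.00000e+00]]
```

Emit:
servo_tool(
  plan=[
    [[0, 0, 0, 0, -5, 0], [0, 0, 0, 0, -5, 0], [0, 0, 0, 0, -5, 0], [0, 0, 0, 0, -5, 0], [0, 0, 0, 0, -5, 0]],
  ],
)

```text
t: 6.97
tool_pos: [523.6, 125.5, 193.7]
tool_rot: [0.319, 0.593, 0.684, -0.28]
force: [0.2, -0.7, -2.8]
grip_width: 0.76
finger_force: 61.8
```

Emit:
servo_tool(
  plan=[
    [[0, 0, 0, 0, -5, 0], [0, 0, 0, 0, -5, 0], [0, 0, 0, 0, -5, 0], [0, 0, 0, 0, 0, 0], [0, 0, 0, 0, 0, 0]],
  ],
)

```text
t: 7.38
tool_pos: [523.5, 125.3, 192.9]
tool_rot: [0.404, 0.552, 0.638, -0.355]
force: [0.5, -0.2, -1.7]
grip_width: 0.755
finger_force: 61.9
```

```bash
python3 - <<'E'
from mv import *
s=sense(); print(s['qpos'].round(3),s['grip_width'],s['finger_force']); T=tool(); print(T.round(3)); print(np.degrees(np.arccos(-T[2,2])))
g=T[:3,3]-26.5*T[:3,2]; print("grasp",g)
import h
a,_=shot("side","sd1"); b,_=shot("scene","sc1")
p=proj("side",[g-[0,0,60]])[0].astype(int); q=proj("scene",[g-[0,0,60]])[0].astype(int); print(p,q)
f=lambda im,p:cv2.resize(im[max(0,p[1]-75):max(0,p[1]-75)+150,max(0,p[0]-75):max(0,p[0]-75)+150],(400,400),interpolation=cv2.INTER_CUBIC)
cv2.imwrite("pics/v1.png",np.hstack([f(a,p),f(b,q)]))
E
```

```text
[ 0.564  0.245  1.868 -0.978  1.675  0.663] 0.7553782492623033 61.88332200050354
[[-6.50000e-02  9.90000e-01  1.23000e-01  5.23455e+02]
 [ 4.17000e-01  1.39000e-01 -8.98000e-01  1.25329e+02]
 [-9.06000e-01 -7.00000e-03 -4.22000e-01  1.92881e+02]
 [ 0.00000e+00  0.00000e+00  0.00000e+00  1.00000e+00]]
65.01888774869032
grasp [520.18887598 149.12729053 204.07207595]
[262 218] [315 196]
```

View pics/v1.png

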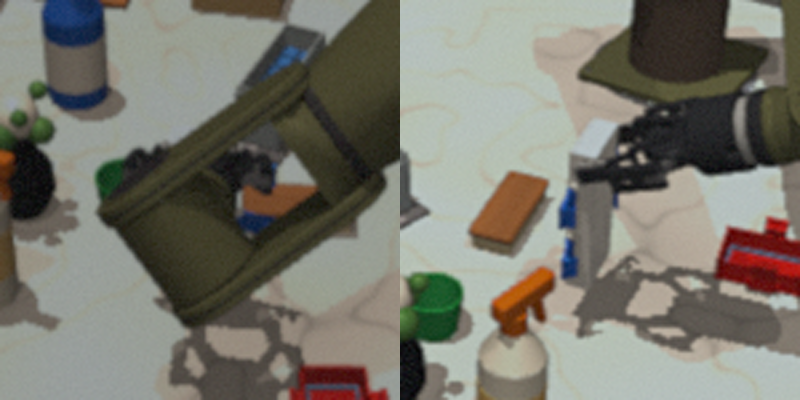

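The right panel shows the lid hanging upright from the gripper, and the side view is blocked by the arm. I'll lower it onto its end face.

Emit:
servo_tool(
  plan=[
    [[0.0136, 0.0001, 0.0063, 0, 0, 0], [0.0136, 0.0001, 0.0063, 0, 0, 0], [0.009, 0.0001, 0.0042, 0, 0, 0], [0.0045, 0, 0.0021, 0, 0, 0], [0, 0, 0, 0, 0, 0]],
  ],
)

```text
t: 7.9
tool_pos: [524.3, 125.1, 149.7]
tool_rot: [0.405, 0.553, 0.636, -0.354]
force: [-0.2, -1.1, -1.8]
grip_width: 0.758
finger_force: 61.9
```

Emit:
servo_tool(
  plan=[
    [[0.0018, 0, 0.0008, 0, 0, 0], [0.0018, 0, 0.0008, 0, 0, 0], [0, 0, 0, 0, 0, 0]],
  ],
)

```text
t: 8.15
tool_pos: [525.4, 126.0, 148.0]
tool_rot: [0.406, 0.554, 0.636, -0.352]
force: [-0.6, -0.4, -2.7]
grip_width: 0.759
finger_force: 61.9
```

Emit:
servo_tool(
  plan=[
    [[0.0018, 0, 0.0008, 0, 0, 0], [0, 0, 0, 0, 0, 0]],
  ],
)

```text
t: 8.32
tool_pos: [525.3, 126.0, 146.0]
tool_rot: [0.406, 0.554, 0.636, -0.352]
force: [0.5, 0.4, -2.5]
grip_width: 0.761
finger_force: 61.9
```

Emit:
servo_tool(
  plan=[
    [[0.0018, 0, 0.0008, 0, 0, 0], [0, 0, 0, 0, 0, 0]],
  ],
)

```text
t: 8.48
tool_pos: [525.5, 126.1, 144.6]
tool_rot: [0.406, 0.554, 0.636, -0.353]
force: [0.0, -0.0, -0.2]
grip_width: 0.759
finger_force: 62.0
```

Emit:
servo_tool(
  plan=[
    [[0.0012, 0, 0.0006, 0, 0, 0], [0, 0, 0, 0, 0, 0], [0, 0, 0, 0, 0, 0]],
  ],
)

```text
t: 8.73
tool_pos: [525.5, 126.1, 144.5]
tool_rot: [0.407, 0.554, 0.635, -0.353]
force: [-2.2, 1.2, 5.1]
grip_width: 0.759
finger_force: 62.6
```

```bash
python3 - <<'E'
from mv import *
s=sense(); print(s['force'],s['wrist_torque'],s['finger_force']); T=tool(); print(T.round(4)); np.save("stand.npy",T)
E
```

```text
[-2.1670027   1.19053817  5.06612447] [-0.12474023  0.22896016 -0.25569584] 62.56337285041809
[[-5.610000e-02  9.905000e-01  1.255000e-01  5.255481e+02]
 [ 4.164000e-01  1.374000e-01 -8.987000e-01  1.260917e+02]
 [-9.074000e-01  1.900000e-03 -4.202000e-01  1.445317e+02]
 [ 0.000000e+00  0.000000e+00  0.000000e+00  1.000000e+00]]
```

Emit:
servo_tool(
  plan=[
    [[0, 0, 0, 0, 0, 0], [0, 0, 0, 0, 0, 0], [0, 0, 0, 0, 0, 0], [0, 0, 0, 0, 0, 0], [0, 0, 0, 0, 0, 0]],
  ],
  hand=1,
)

```text
t: 9.15
tool_pos: [525.3, 125.9, 142.5]
tool_rot: [0.406, 0.554, 0.636, -0.353]
force: [0.8, 0.1, 0.4]
grip_width: 1.0
finger_force: 0.0
```

Emit:
servo_tool(
  plan=[
    [[0, 0, -0.005, 0, 0, 0], [0, 0, -0.01, 0, 0, 0], [0, 0, -0.01, 0, 0, 0], [0, 0, -0.02, 0, 0, 0], [0, 0, -0.02, 0, 0, 0]],
  ],
)

```text
t: 9.57
tool_pos: [516.8, 185.4, 170.7]
tool_rot: [0.406, 0.554, 0.636, -0.353]
force: [0.6, -0.0, 0.1]
grip_width: 0.997
finger_force: 0.0
```

Emit:
servo_tool(
  plan=[
    [[0, 0, -0.02, 0, 0, 0], [0, 0, -0.02, 0, 0, 0], [0, 0, -0.005, 0, 0, 0], [0, 0, 0, 0, 0, 0]],
  ],
)

```text
t: 9.9
tool_pos: [511.9, 226.7, 190.2]
tool_rot: [0.406, 0.554, 0.637, -0.351]
force: [0.1, -0.2, -0.4]
grip_width: 1.004
finger_force: 0.0
```

```bash
python3 - <<'E'
from mv import *
s=sense(); print(s['qpos'].round(3))
S=np.load("stand.npy"); l=np.array([-.1374,.9905,0]); yaw=np.arctan2(l[1],l[0]); print(yaw)
g0=S[:3,3]-26.5*S[:3,2]; print("lid top grip",g0)
# lid grasp point same place, new tilt +65 from south
t=65; d=np.array([0,0,-1])*np.cos(np.radians(t))+l*np.sin(np.radians(t))
tcp=g0+26.5*d; pre=tcp-110*d
T=tool(); up=T.copy(); up[:3,3]=[*(g0[:2]+np.array([0,-20])),330]; up=pose(up[:3,3],yaw,0)
A=rows(T,up); print(A[:3,3])
B=rows(A,pose(pre,yaw,t)); print(B[:3,3],pre); 
for k in(.25,.5,.75):
    C=A@np.real(expm(k*logm(np.linalg.inv(A)@B))); print(C[:3,3].round())
print("tcp",tcp)
im,_=shot("scene","sc2")
p=proj("scene",[[520,148,85]])[0].astype(int); cv2.imwrite("pics/sc2c.png",cv2.resize(im[p[1]-90:p[1]+90,p[0]-120:p[0]+120],(800,600)))
E
```

```text
[ 0.703  0.357  1.732 -0.902  1.781  0.722]
1.7086345144380337
lid top grip [522.22310038 149.90786888 155.66663045]
10 x [-0.0169, -0.0003, -0.006, 0.02, 6.49, 0.01]
[521.96573249 130.41512388 329.98049913]
10 x [-0.0124, 0.0003, 0.0099, 0.0, 6.5, 0.0]
[532.86903246  74.57558041 190.74590359] [532.62107899  74.95009732 190.9552553 ]
[527. 102. 303.]
[530.  82. 269.]
[532.  73. 230.]
tcp [518.9231431  173.69686225 144.46724651]
```

Emit:
servo_tool(
  plan=[
    [[-0.0169, -0.0003, -0.006, 0.02, 6.49, 0.01], [-0.0169, -0.0003, -0.006, 0.02, 6.49, 0.01], [-0.0169, -0.0003, -0.006, 0.02, 6.49, 0.01], [-0.0169, -0.0003, -0.006, 0.02, 6.49, 0.01], [-0.0169, -0.0003, -0.006, 0.02, 6.49, 0.01]],
  ],
)

```text
t: 10.37
tool_pos: [513.6, 196.4, 273.9]
tool_rot: [0.21, 0.631, 0.724, -0.182]
force: [0.7, -0.8, -0.8]
grip_width: 1.001
finger_force: 0.0
```

Emit:
servo_tool(
  plan=[
    [[-0.0169, -0.0003, -0.006, 0.02, 6.49, 0.01], [-0.0169, -0.0003, -0.006, 0.02, 6.49, 0.01], [-0.0169, -0.0003, -0.006, 0.02, 6.49, 0.01], [-0.0169, -0.0003, -0.006, 0.02, 6.49, 0.01], [-0.0169, -0.0003, -0.006, 0.02, 6.49, 0.01]],
  ],
)

```text
t: 10.78
tool_pos: [521.5, 127.5, 330.5]
tool_rot: [-0.001, 0.658, 0.753, 0.002]
force: [0.5, -0.0, -0.4]
grip_width: 1.002
finger_force: 0.0
```

Emit:
servo_tool(
  plan=[
    [[0, 0, 0, 0, 0, 0], [0, 0, 0, 0, 0, 0]],
  ],
)

```text
t: 10.95
tool_pos: [521.8, 125.6, 329.0]
tool_rot: [0.001, 0.66, 0.751, -0.001]
force: [0.1, 0.6, 0.2]
grip_width: 1.004
finger_force: 0.0
```

```bash
cat > p2.py <<'E'
from mv import *
S=np.load("stand.npy"); l=np.array([-.1374,.9905,0]); yaw=np.arctan2(l[1],l[0])
g0=S[:3,3]-26.5*S[:3,2]; G=g0-19*l+[0,0,1.5]
t=65; d=np.array([0,0,-1])*np.cos(np.radians(t))+l*np.sin(np.radians(t)); tcp=G+26.5*d
E
python3 - <<'E'
from p2 import *
s=sense(); print(s['qpos'].round(3))
B=rows(tool(),pose(tcp-110*d,yaw,t)); print(B[:3,3],tcp)
im,_=shot("scene","sc3")
# standing lid check: colour along lid axis vs initial picture
P=np.array([G+l*14+[0,0,z-G[2]] for z in range(5,170,20)])+[30,0,0]
a=cv2.imread("pics/scene0.png"); q=proj("scene",P).astype(int); print([(im[y,x].tolist(),a[y,x].tolist()) for x,y in q])
E
```

```text
[ 0.138 -0.17   1.777 -0.003  1.536  0.008]
10 x [-0.0135, 0.0004, 0.009, 0.02, 6.52, -0.05]
[534.82024188  56.59736074 192.20734818] [521.5337431  154.87736225 145.96724651]
[([103, 110, 114], [171, 97, 60]), ([89, 93, 96], [127, 130, 133]), ([94, 102, 103], [141, 146, 146]), ([103, 112, 115], [96, 104, 108]), ([101, 110, 115], [161, 177, 179]), ([95, 100, 105], [100, 109, 117]), ([109, 118, 122], [107, 115, 124]), ([108, 114, 119], [106, 116, 123]), ([103, 111, 117], [105, 114, 122])]
```

The colours along the lid's column are a uniform grey from 5 to 165 mm, so it is standing. I'll swing to the outer-face side.

Emit:
servo_tool(
  plan=[
    [[-0.0135, 0.0004, 0.009, 0.02, 6.52, -0.05], [-0.0135, 0.0004, 0.009, 0.02, 6.52, -0.05], [-0.0135, 0.0004, 0.009, 0.02, 6.52, -0.05], [-0.0135, 0.0004, 0.009, 0.02, 6.52, -0.05], [-0.0135, 0.0004, 0.009, 0.02, 6.52, -0.05]],
  ],
)

```text
t: 11.42
tool_pos: [530.8, 75.3, 270.2]
tool_rot: [-0.213, 0.629, 0.725, 0.184]
force: [0.4, 0.1, -0.1]
grip_width: 1.002
finger_force: 0.0
```

Emit:
servo_tool(
  plan=[
    [[-0.0135, 0.0004, 0.009, 0.02, 6.52, -0.05], [-0.0135, 0.0004, 0.009, 0.02, 6.52, -0.05], [-0.0135, 0.0004, 0.009, 0.02, 6.52, -0.05], [-0.0135, 0.0004, 0.009, 0.02, 6.52, -0.05], [-0.0135, 0.0004, 0.009, 0.02, 6.52, -0.05]],
  ],
)

```text
t: 11.83
tool_pos: [534.5, 60.8, 190.6]
tool_rot: [-0.409, 0.55, 0.637, 0.352]
force: [0.2, -0.2, 0.4]
grip_width: 1.005
finger_force: 0.0
```

Emit:
servo_tool(
  plan=[
    [[0, 0, 0, 0, 0, 0], [0, 0, 0, 0, 0, 0], [0, 0, 0, 0, 0, 0]],
  ],
)

```text
t: 12.08
tool_pos: [535.2, 60.9, 192.8]
tool_rot: [-0.407, 0.551, 0.639, 0.351]
force: [1.2, 0.3, 0.9]
grip_width: 0.999
finger_force: 0.0
```

```bash
python3 - <<'E'
from p2 import *
s=sense(); print(s['qpos'].round(3)); T=tool(); print(T.round(3))
B=rows(T,pose(tcp,yaw,t),8); print(B[:3,3],tcp)
im,_=shot("wrist","w4"); im=cv2.resize(im,(800,600),interpolation=cv2.INTER_CUBIC)
h0=G-8*l
for zl,c in((0,(0,0,255)),(28,(0,200,0))):
    u=np.array([l[1],-l[0],0]); P=[np.r_[(h0+zl*l+a*33*u)[:2],z] for a,z in((-1,170),(1,170),(1,0),(-1,0))]
    cv2.polylines(im,[(proj("wrist",P,T)*800/512).astype(int)],1,c,1)
cv2.imwrite("pics/w4o.png",im)
E
```

```text
[-0.404  0.217  1.902  0.904  1.756 -0.738]
[[-6.20000e-02  9.89000e-01 -1.32000e-01  5.35185e+02]
 [ 4.18000e-01  1.46000e-01  8.96000e-01  6.09210e+01]
 [ 9.06000e-01  0.00000e+00 -4.23000e-01  1.92753e+02]
 [ 0.00000e+00  0.00000e+00  0.00000e+00  1.00000e+00]]
8 x [-0.0003, 0.0, 0.0132, -0.06, 0.0, 0.03]
[521.74117508 154.63269223 145.90808208] [521.5337431  154.87736225 145.96724651]
```

View pics/w4o.png

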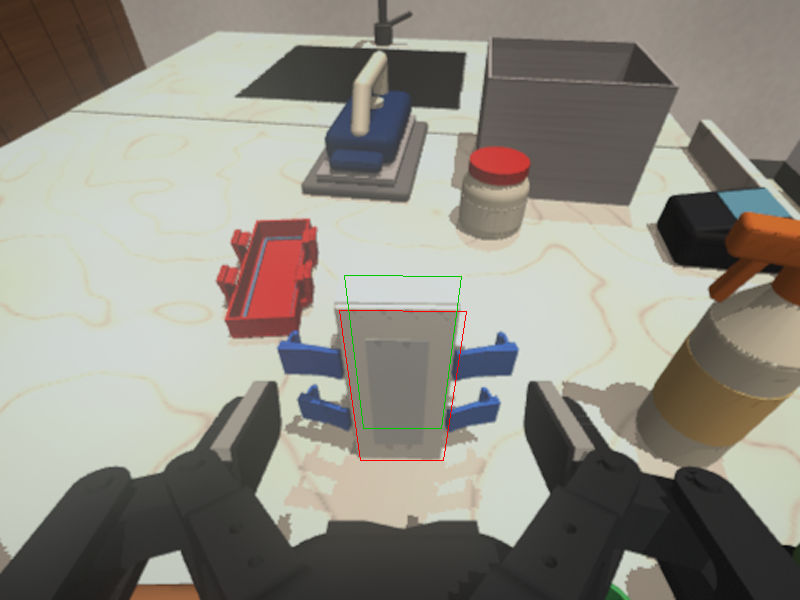

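The lid stands upright with its outer face toward me: top edge at (335–462, 311), base at (360–445, 460), clips spread to both sides. It sits about 2 mm left of my model, so I'll shift slightly and grip.

Emit:
servo_tool(
  plan=[
    [[-0.0003, -0.0002, 0.0132, 0, 0, 0], [-0.0003, -0.0002, 0.0132, 0, 0, 0], [-0.0003, -0.0003, 0.0132, 0, 0, 0], [-0.0003, -0.0002, 0.0132, 0, 0, 0], [-0.0003, -0.0003, 0.0132, 0, 0, 0]],
  ],
)

```text
t: 12.55
tool_pos: [524.7, 119.9, 162.6]
tool_rot: [-0.407, 0.551, 0.638, 0.352]
force: [-0.2, -0.0, -0.3]
grip_width: 1.0
finger_force: 0.0
```

Emit:
servo_tool(
  plan=[
    [[-0.0003, -0.0002, 0.0132, 0, 0, 0], [-0.0003, -0.0003, 0.0132, 0, 0, 0], [-0.0003, -0.0003, 0.0132, 0, 0, 0], [0, 0, 0, 0, 0, 0], [0, 0, 0, 0, 0, 0]],
  ],
)

```text
t: 12.97
tool_pos: [518.8, 154.0, 144.9]
tool_rot: [-0.407, 0.551, 0.638, 0.351]
force: [0.6, 0.3, -0.8]
grip_width: 0.998
finger_force: 0.0
```

Emit:
servo_tool(
  plan=[
    [[0, 0, 0, 0, 0, 0], [0, 0, 0, 0, 0, 0], [0, 0, 0, 0, 0, 0], [0, 0, 0, 0, 0, 0], [0, 0, 0, 0, 0, 0]],
  ],
  hand=0,
  grip_force=55,
)

```text
t: 13.38
tool_pos: [519.9, 152.9, 146.0]
tool_rot: [-0.406, 0.552, 0.638, 0.352]
force: [0.1, -0.7, 1.4]
grip_width: 0.765
finger_force: 63.7
```

Emit:
servo_tool(
  plan=[
    [[0, 0, 0, 0, 0, 0], [0, 0, 0, 0, 0, 0], [0, 0, 0, 0, 0, 0], [0, 0, 0, 0, 0, 0]],
  ],
)

```text
t: 13.72
tool_pos: [519.8, 153.2, 146.0]
tool_rot: [-0.406, 0.551, 0.638, 0.352]
force: [0.6, -0.9, 3.2]
grip_width: 0.764
finger_force: 64.0
```

```bash
python3 - <<'E'
from p2 import *
s=sense(); print(s['qpos'].round(3),s['finger_force'],s['force']); T=tool(); print(T.round(4)); np.save("grip2.npy",T)
g=T[:3,3]-26.5*T[:3,2]; print("g",g, "lid z depth", (g-(G-8*l))@l)
v=T[:3,:3].T@[0,0,1]; print("up in tool",v.round(3))
E
```

```text
[-0.263  0.216  2.001  0.985  1.604 -0.748] 63.992342948913574 [ 0.60292377 -0.92427246  3.16343036]
[[-6.160000e-02  9.896000e-01 -1.298000e-01  5.198197e+02]
 [ 4.168000e-01  1.437000e-01  8.976000e-01  1.531506e+02]
 [ 9.069000e-01  1.200000e-03 -4.214000e-01  1.459780e+02]
 [ 0.000000e+00  0.000000e+00  0.000000e+00  1.000000e+00]]
g [523.25943983 129.36543459 157.1440663 ] lid z depth 6.509489059818271
up in tool [ 0.907  0.001 -0.421]
```

```bash
cat > p3.py <<'E'
from mv import *
lb=np.array([np.cos(BOX[2]),np.sin(BOX[2]),0])
def place(h,xg=72.1,zg=6.5,off=(0,0)):
    t=-24.92; d=np.array([0,0,-1])*np.cos(np.radians(t))+lb*np.sin(np.radians(t))
    g=np.array([BOX[0]+off[0],BOX[1]+off[1],90-zg+h])+xg*lb
    return pose(g+26.5*d,BOX[2],t)
E
python3 - <<'E'
from p3 import *
T=tool(); U=T.copy(); U[2,3]+=150; A=rows(T,U,6)
B=rows(A,place(80),20); print(B[:3,3],place(80)[:3,3])
E
```

```text
6 x [0.0227, 0.0, -0.0105, 0.0, 0.0, 0.0]
20 x [-0.0187, 0.0005, 0.0017, -0.41, -4.44, 1.13]
[ 503.00884188 -144.55641302  139.44554728] [ 503.41675288 -144.02361942  139.46722977]
```

Emit:
servo_tool(
  plan=[
    [[0.01, 0, -0.0046, 0, 0, 0], [0.0227, 0, -0.0105, 0, 0, 0], [0.0227, 0, -0.0105, 0, 0, 0], [0.0227, 0, -0.0105, 0, 0, 0], [0.0227, 0, -0.0105, 0, 0, 0]],
  ],
)

```text
t: 14.13
tool_pos: [518.7, 153.5, 256.7]
tool_rot: [-0.407, 0.552, 0.637, 0.351]
force: [0.0, -1.0, -2.2]
grip_width: 0.769
finger_force: 63.6
```

Emit:
servo_tool(
  plan=[
    [[0.0227, 0, -0.0105, 0, 0, 0], [0.0127, 0, -0.0059, 0, 0, 0], [0, 0, 0, 0, 0, 0]],
  ],
)

```text
t: 14.38
tool_pos: [520.3, 153.4, 298.7]
tool_rot: [-0.404, 0.551, 0.639, 0.353]
force: [0.6, 0.2, -1.9]
grip_width: 0.759
finger_force: 63.7
```

Emit:
servo_tool(
  plan=[
    [[-0.0187, 0.0005, 0.0017, -0.41, -4.44, 1.13], [-0.0187, 0.0005, 0.0017, -0.41, -4.44, 1.13], [-0.0187, 0.0005, 0.0017, -0.41, -4.44, 1.13], [-0.0187, 0.0005, 0.0017, -0.41, -4.44, 1.13], [-0.0187, 0.0005, 0.0017, -0.41, -4.44, 1.13]],
  ],
)

```text
t: 14.8
tool_pos: [523.5, 108.6, 210.3]
tool_rot: [-0.283, 0.648, 0.67, 0.228]
force: [-0.1, 0.7, -1.9]
grip_width: 0.765
finger_force: 63.6
```

Emit:
servo_tool(
  plan=[
    [[-0.0187, 0.0005, 0.0017, -0.41, -4.44, 1.13], [-0.0187, 0.0005, 0.0017, -0.41, -4.44, 1.13], [-0.0187, 0.0005, 0.0017, -0.41, -4.44, 1.13], [-0.0187, 0.0005, 0.0017, -0.41, -4.44, 1.13], [-0.0187, 0.0005, 0.0017, -0.41, -4.44, 1.13]],
  ],
)

```text
t: 15.22
tool_pos: [522.7, 35.9, 152.0]
tool_rot: [-0.149, 0.716, 0.675, 0.097]
force: [-0.2, 0.3, -2.5]
grip_width: 0.762
finger_force: 63.6
```

Emit:
servo_tool(
  plan=[
    [[-0.0187, 0.0005, 0.0017, -0.41, -4.44, 1.13], [-0.0187, 0.0005, 0.0017, -0.41, -4.44, 1.13], [-0.0187, 0.0005, 0.0017, -0.41, -4.44, 1.13], [-0.0187, 0.0005, 0.0017, -0.41, -4.44, 1.13], [-0.0187, 0.0005, 0.0017, -0.41, -4.44, 1.13]],
  ],
)

```text
t: 15.63
tool_pos: [517.5, -50.2, 128.6]
tool_rot: [-0.009, 0.757, 0.653, -0.034]
force: [0.8, 8.6, 1.1]
grip_width: 0.764
finger_force: 75.1
```

Emit:
servo_tool(
  plan=[
    [[-0.0187, 0.0005, 0.0017, -0.41, -4.44, 1.13], [-0.0187, 0.0005, 0.0017, -0.41, -4.44, 1.13], [-0.0187, 0.0005, 0.0017, -0.41, -4.44, 1.13], [-0.0187, 0.0005, 0.0017, -0.41, -4.44, 1.13], [-0.0187, 0.0005, 0.0017, -0.41, -4.44, 1.13]],
  ],
)

```text
t: 16.05
tool_pos: [501.2, -142.8, 136.6]
tool_rot: [0.131, 0.767, 0.605, -0.17]
force: [-0.1, 9.0, -6.3]
grip_width: 0.763
finger_force: 79.6
```

Emit:
servo_tool(
  plan=[
    [[0, 0, 0, 0, 0, 0], [0, 0, 0, 0, 0, 0], [0, 0, 0, 0, 0, 0]],
  ],
)

```text
t: 16.3
tool_pos: [501.8, -144.0, 137.5]
tool_rot: [0.132, 0.766, 0.606, -0.17]
force: [0.6, 1.2, -2.2]
grip_width: 0.761
finger_force: 80.0
```

```bash
python3 - <<'E'
from p3 import *
s=sense(); print(s['qpos'].round(3),s['finger_force'],s['grip_width']); T=tool(); print(T.round(4))
B=rows(T,place(40),5); print(B[:3,3],place(40)[:3,3])
E
```

```text
[-0.161 -0.034  2.023 -0.461  1.226  0.246] 80.01427710056305 0.7612207110560014
[[ 2.084000e-01  9.729000e-01 -1.005000e-01  5.018438e+02]
 [ 8.833000e-01 -2.314000e-01 -4.078000e-01 -1.440084e+02]
 [-4.200000e-01 -3.800000e-03 -9.075000e-01  1.374684e+02]
 [ 0.000000e+00  0.000000e+00  0.000000e+00  1.000000e+00]]
5 x [0.0033, 0.0003, 0.0069, -0.04, -0.02, 0.02]
[ 503.32591214 -143.89187251   99.22524555] [ 503.41675288 -144.02361942   99.46722977]
```

The move's arc dipped, and the lid's free end brushed the box rim (about 9 N), so the lid may have pitched in the grip. I'll measure that numerically from the blue clips in the wrist image.

```bash
cat > pitch.py <<'E'
from p3 import *
from scipy.optimize import differential_evolution
def lidpts(th,sx,sy,C):  # one clip's 8 corners in lid frame
    a=np.array([0,sy*np.sin(th),np.cos(th)]); n=np.array([0,sy*np.cos(th),-np.sin(th)])
    return np.array([[sx*32+k,sy*37,9]+s*a+o*n for k in(-13,13) for s,o in((-4,3),(-4,7),(34,5),(34,10),(34,1))])
def lid2world(T,phi,yaw,xg,zg):
    # lid held: frame in tool: origin of grip (0,0,-26.5). nominal lid z=cos25*zt..., tilt -25
    a=np.radians(24.92+phi) # lid x(to north end) in tool coords
    X=np.array([np.cos(a),0,-np.sin(a)]); Z=np.array([np.sin(a),0,np.cos(a)]); Y=np.cross(Z,X)
    Rl=R.from_rotvec(np.array([0,0,1])*yaw).as_matrix()@np.c_[X,Y,Z]
    o=np.array([0,0,-26.5])-Rl@[xg,0,zg]; M=np.eye(4); M[:3,:3]=Rl; M[:3,3]=o; return T@M
def mask(im):
    h=cv2.cvtColor(im,cv2.COLOR_BGR2HSV); return ((h[...,0]>105)&(h[...,0]<125)&(h[...,1]>110)&(h[...,2]>60)).astype(np.uint8)
CL=[(1,1),(1,-1),(-1,1),(-1,-1)]
def polys(v,T,cam="wrist"):
    M=lid2world(T,v[0],v[1],72.1,v[2]); P=[]
    for (sx,sy),th in zip(CL,v[3:]):
        q=lidpts(th,sx,sy,0)@M[:3,:3].T+M[:3,3]; P.append(cv2.convexHull(proj(cam,q,T if cam=="wrist" else None).astype(np.float32)))
    return P
E
python3 - <<'E'
from pitch import *
im,T=shot("wrist","w5"); m=mask(im); n,lab,st,c=cv2.connectedComponentsWithStats(m)
for i in range(1,n):
    if st[i,4]>40: 
        h=cv2.cvtColor(im,cv2.COLOR_BGR2HSV)[lab==i].mean(0).round(); print(st[i],c[i].round(),h)
for p in polys([0,0,6.5,1.2,1.2,1.2,1.2],T): print(cv2.boundingRect(p),"pred phi0")
for p in polys([10,0,6.5,1.2,1.2,1.2,1.2],T): print(cv2.boundingRect(p),"pred phi10")
E
```

```text
[492  97  20  56 698] [503. 125.] [109. 167.  66.]
[317 110  46  43 873] [341. 135.] [110. 123. 132.]
[ 326  174   69   55 2367] [360. 206.] [110. 136. 117.]
(312, 272, 70, 51) pred phi0
(134, 272, 70, 51) pred phi0
(301, 315, 54, 40) pred phi0
(161, 315, 54, 40) pred phi0
(310, 263, 70, 45) pred phi10
(136, 263, 70, 45) pred phi10
(298, 293, 53, 34) pred phi10
(165, 293, 53, 34) pred phi10
```

```bash
cat > fitphi.py <<'E'
from pitch import *
def fitphi(im,T,lo,hi,sel=None,fixz=None):
    m=mask(im); 
    m[:, 470:]=0
    n,lab,st,c=cv2.connectedComponentsWithStats(m)
    m=np.isin(lab,[i for i in range(1,n) if st[i,4]>100]).astype(np.uint8)
    sel=sel or range(4)
    def cost(v):
        r=np.zeros_like(m); P=polys(v,T)
        for i in sel: cv2.fillConvexPoly(r,np.round(P[i]).astype(int),1)
        return 1-(r&m).sum()/max(1,(r|m).sum())
    f=differential_evolution(cost,[(lo,hi),(-.1,.1),(0,16)]+[(.4,1.9)]*4,seed=1,maxiter=60,popsize=8,tol=1e-4)
    return f.x,f.fun
E
python3 - <<'E'
from fitphi import *
im=cv2.imread("pics/w5.png");T=np.load("pics/w5.npy")
for sel in([0,2],[1,3]):
    v,c=fitphi(im,T,-110,20,sel); print(sel,v.round(2),c)
    M=lid2world(T,*v[:2],72.1,v[2]); print(M.round(2).tolist())
# left side pixel colours
P=polys(v,T); 
h=cv2.cvtColor(im,cv2.COLOR_BGR2HSV)
for k in(0,1,2,3):
    x,y=P[k].reshape(-1,2).mean(0).astype(int); print(k,(x,y),h[y,x] if 0<=x<512 and 0<=y<384 else None)
E
```

```text
[0, 2] [-9.201e+01 -4.000e-02  4.320e+00  8.400e-01  6.200e-01  1.450e+00
  1.130e+00] 1.0
[[-0.03, 0.98, -0.19, 507.32], [-0.03, -0.19, -0.98, -126.91], [-1.0, -0.02, 0.03, 233.42], [0.0, 0.0, 0.0, 1.0]]
[1, 3] [-9.201e+01 -4.000e-02  4.320e+00  8.400e-01  6.200e-01  1.450e+00
  1.130e+00] 1.0
[[-0.03, 0.98, -0.19, 507.32], [-0.03, -0.19, -0.98, -126.91], [-1.0, -0.02, 0.03, 233.42], [0.0, 0.0, 0.0, 1.0]]
0 (np.int64(385), np.int64(365)) [ 15 130 108]
1 (np.int64(142), np.int64(381)) [ 17  28 165]
2 (np.int64(514), np.int64(684)) None
3 (np.int64(43), np.int64(683)) None
```

```bash
python3 - <<'E'
from fitphi import *
im=cv2.imread("pics/w5.png");T=np.load("pics/w5.npy")
v,c=fitphi(im,T,10,130,[0,2]); print(v.round(2),c)
M=lid2world(T,*v[:2],72.1,v[2]); print(M.round(2).tolist())
P=polys(v,T); h=cv2.cvtColor(im,cv2.COLOR_BGR2HSV)
for k in range(4):
    print(k,cv2.boundingRect(P[k]),[h[y,x].tolist() for x,y in [P[k].reshape(-1,2).mean(0).astype(int)]])
for z in(0,):
  q=np.array([[x,y,0] for x in(85,-85) for y in(-33,33)])@M[:3,:3].T+M[:3,3]; print(q.round()); print(proj("wrist",q,T).round())
E
```

```text
[8.986e+01 7.000e-02 1.100e-01 1.240e+00 8.800e-01 8.900e-01 5.700e-01] 0.3107543435232021
[[-0.02, 0.96, 0.29, 506.22], [0.01, -0.29, 0.96, -133.87], [1.0, 0.03, -0.0, 89.44], [0.0, 0.0, 0.0, 1.0]]
0 (314, 181, 79, 50) [[110, 138, 113]]
1 (127, 150, 78, 73) [[23, 28, 226]]
2 (306, 112, 59, 51) [[110, 114, 116]]
3 (168, 91, 48, 64) [[29, 23, 225]]
[[ 473. -124.  174.]
 [ 536. -143.  175.]
 [ 477. -125.    4.]
 [ 540. -144.    5.]]
[[187. 291.]
 [328. 299.]
 [227. 114.]
 [299. 119.]]
```

```bash
python3 - <<'E'
from boxfit import *; from mv import *
T=np.load("pics/w5.npy"); im=cv2.imread("pics/w5.png")
print("rim",proj("wrist",rect(BOX,160,58,86,2)[::2],T).round().tolist())
print("floor",proj("wrist",rect(BOX,200,84,6,2)[::2],T).round().tolist())
print("cup",proj("wrist",[[642,1,25]],T).round(),"brush",proj("wrist",[[438,-17,32]],T).round(),"soft",proj("wrist",[[755,-176,100]],T).round())
h=cv2.cvtColor(im,cv2.COLOR_BGR2HSV)
def ch(p):
    H,S,V=p
    if V<60:return '#'
    if 100<H<130 and S>80:return 'B'
    if S>110 and (H<20):return 'o'
    if 35<H<90 and S>80:return 'g'
    return ' .-=+'[::-1][min(4,int(V)//52)]
for y in range(4,384,10): print(''.join(ch(h[y,x]) for x in range(3,512,6)))
E
```

```text
rim [[218.0, 164.0], [303.0, 164.0], [286.0, 281.0], [233.0, 280.0]]
floor [[211.0, 86.0], [310.0, 86.0], [290.0, 233.0], [228.0, 233.0]]
cup [[ 486. -187.]] brush [[106. -10.]] soft [[666. 169.]]
-oooooooooooooooooooooooo=-----.....                                                 
---ooooooooooooooooooo=-----.........                                                
....ooooooooooooooo=-----..-..........                                               
.....-oooooooo===-----................                                               
 . . . -----==   --   ..................    ..                                       
        .==  .   ...............-..............                                      
                  .............................                                      
                   .....  ................-------   .                             ...
                    ...............---------------. ..                          .-...
                      ......--------=-------------=.                           ......
                           ----    -=------
[... 1664 characters left out ...]
-ooooooo==--
             ==================-                 ---.--##################ooooooooo==-
           -============######=                      -=###################ooooooooo==
          ==============#######=                      ######################    .oooo
        =====####========#######-  =====      ====#  ########################=...=ooo
==    .===#########=#    #########=============##############ooo###############...=oo
======##############. ...####################################oooo################..oo
===################-.....=##################################oooooo################-.o
o=################o.......##################################ooooooo#################.
```

The text map shows the lid's inside facing the camera, with its clips at rows 120–230. So the lid has pivoted in the grip and is hanging. I'll refit with all four clips.

```bash
sed -i 's/(h\[...,1\]>110)/(h[...,1]>75)/' pitch.py; python3 - <<'E'
from fitphi import *
im=cv2.imread("pics/w5.png");T=np.load("pics/w5.npy")
v,c=fitphi(im,T,10,140); print(v.round(3),c)
M=lid2world(T,*v[:2],72.1,v[2]); print(M.round(2).tolist())
for zl in(0,28):
  q=np.array([[x,y,zl] for x in(85,-85) for y in(-33,33)])@M[:3,:3].T+M[:3,3]; print(q.round().tolist()); print(proj("wrist",q,T).round().tolist())
E
```

```text
[9.1539e+01 4.6000e-02 1.0570e+00 1.2920e+00 1.6610e+00 1.0100e+00
 1.4660e+00] 0.36895754518705337
[[-0.02, 0.96, 0.27, 505.86], [-0.02, -0.27, 0.96, -132.54], [1.0, 0.02, 0.03, 89.43], [0.0, 0.0, 0.0, 1.0]]
[[472.0, -126.0, 174.0], [536.0, -143.0, 175.0], [476.0, -122.0, 4.0], [540.0, -140.0, 5.0]]
[[188.0, 293.0], [327.0, 299.0], [225.0, 111.0], [298.0, 114.0]]
[[480.0, -99.0, 175.0], [543.0, -117.0, 176.0], [484.0, -95.0, 5.0], [547.0, -113.0, 6.0]]
[[178.0, 263.0], [343.0, 269.0], [224.0, 80.0], [302.0, 84.0]]
```

The fit is clear: the lid hangs vertical at the north end of the box, still firmly gripped. I'll lift it straight up, go back to the clear spot, stand it again, and regrasp with a path that stays high.

```bash
python3 - <<'E'
from mv import *
T=tool(); U=T.copy(); U[2,3]+=115; A=rows(T,U,6)
l=np.array([np.cos(1.71),np.sin(1.71),0]); t=-24.9; d=np.array([0,0,-1])*np.cos(np.radians(t))+l*np.sin(np.radians(t))
g=np.array([521,135,260]); B=rows(A,pose(g+26.5*d,1.71,t),11); print(B[:3,3],g+26.5*d)
for k in(.25,.5,.75): print((A@np.real(expm(k*logm(np.linalg.inv(A)@B))))[:3,3].round())
E
```

```text
6 x [-0.0081, -0.0001, -0.0174, 0.0, 0.0, 0.0]
11 x [0.023, 0.0003, -0.0089, -0.83, -0.01, -1.76]
[522.20032901 124.0791402  235.423888  ] [522.54814665 123.95047914 235.96333362]
[516. -78. 249.]
[525. -11. 244.]
[527.  57. 240.]
```

Emit:
servo_tool(
  plan=[
    [[-0.004, 0, -0.0087, 0, 0, 0], [-0.0081, -0.0001, -0.0174, 0, 0, 0], [-0.0081, -0.0001, -0.0174, 0, 0, 0], [-0.0081, -0.0001, -0.0174, 0, 0, 0], [-0.0081, -0.0001, -0.0174, 0, 0, 0]],
  ],
)

```text
t: 16.77
tool_pos: [502.4, -144.8, 227.2]
tool_rot: [0.134, 0.766, 0.605, -0.169]
force: [-0.3, -0.3, -2.4]
grip_width: 0.766
finger_force: 79.8
```

Emit:
servo_tool(
  plan=[
    [[-0.0081, -0.0001, -0.0174, 0, 0, 0], [-0.004, 0, -0.0087, 0, 0, 0], [0, 0, 0, 0, 0, 0]],
  ],
)

```text
t: 17.02
tool_pos: [503.7, -144.9, 258.0]
tool_rot: [0.136, 0.767, 0.605, -0.168]
force: [0.3, -0.4, -2.1]
grip_width: 0.759
finger_force: 79.8
```

Emit:
servo_tool(
  plan=[
    [[0.023, 0.0003, -0.0089, -0.83, -0.01, -1.76], [0.023, 0.0003, -0.0089, -0.83, -0.01, -1.76], [0.023, 0.0003, -0.0089, -0.83, -0.01, -1.76], [0.023, 0.0003, -0.0089, -0.83, -0.01, -1.76], [0.023, 0.0003, -0.0089, -0.83, -0.01, -1.76]],
  ],
)

```text
t: 17.43
tool_pos: [523.5, -22.5, 244.4]
tool_rot: [0.147, 0.712, 0.669, -0.158]
force: [0.8, -1.0, -2.3]
grip_width: 0.761
finger_force: 79.7
```

Emit:
servo_tool(
  plan=[
    [[0.023, 0.0003, -0.0089, -0.83, -0.01, -1.76], [0.023, 0.0003, -0.0089, -0.83, -0.01, -1.76], [0.023, 0.0003, -0.0089, -0.83, -0.01, -1.76], [0.023, 0.0003, -0.0089, -0.83, -0.01, -1.76], [0.023, 0.0003, -0.0089, -0.83, -0.01, -1.76]],
  ],
)

```text
t: 17.85
tool_pos: [524.4, 100.4, 236.2]
tool_rot: [0.161, 0.652, 0.726, -0.145]
force: [0.7, 0.5, -2.8]
grip_width: 0.764
finger_force: 79.7
```

Emit:
servo_tool(
  plan=[
    [[0.023, 0.0003, -0.0089, -0.83, -0.01, -1.76], [0, 0, 0, 0, 0, 0], [0, 0, 0, 0, 0, 0], [0, 0, 0, 0, 0, 0]],
  ],
)

```text
t: 18.18
tool_pos: [522.4, 123.5, 235.2]
tool_rot: [0.164, 0.64, 0.737, -0.143]
force: [0.0, 0.0, -2.3]
grip_width: 0.758
finger_force: 79.9
```

```bash
python3 - <<'E'
from fitphi import *
s=sense(); print(s['qpos'].round(3),s['finger_force'],s['grip_width']); 
im,T=shot("wrist","w6"); print(T.round(3))
v,c=fitphi(im,T,60,120); print(v.round(3),c)
M=lid2world(T,*v[:2],72.1,v[2]); print(M.round(3).tolist())
E
```

```text
[ 0.345 -0.06   1.876 -0.432  1.435  0.289] 79.94138181209564 0.757768141160968
[[-1.26000e-01  9.90000e-01  5.80000e-02  5.22441e+02]
 [ 8.97000e-01  1.39000e-01 -4.20000e-01  1.23496e+02]
 [-4.24000e-01 -1.00000e-03 -9.06000e-01  2.35210e+02]
 [ 0.00000e+00  0.00000e+00  0.00000e+00  1.00000e+00]]
[9.2606e+01 4.1000e-02 2.7420e+00 1.2360e+00 1.5850e+00 9.9600e-01
 1.5300e+00] 0.3882113821138211
[[-0.012, 0.995, -0.103, 522.058], [-0.045, 0.102, 0.994, 135.116], [0.999, 0.017, 0.043, 187.074], [0.0, 0.0, 0.0, 1.0]]
```

Emit:
servo_tool(
  plan=[
    [[0.0081, 0, 0.0172, 0, 0, 0], [0.0081, 0, 0.0172, 0, 0, 0], [0.0081, 0, 0.0172, 0, 0, 0], [0.0081, 0, 0.0172, 0, 0, 0], [0.0055, 0, 0.0118, 0, 0, 0]],
  ],
)

```text
t: 18.65
tool_pos: [522.1, 122.8, 145.0]
tool_rot: [0.163, 0.641, 0.736, -0.143]
force: [-1.2, 0.5, -2.9]
grip_width: 0.765
finger_force: 79.9
```

Emit:
servo_tool(
  plan=[
    [[0.0017, 0, 0.0036, 0, 0, 0], [0, 0, 0, 0, 0, 0], [0, 0, 0, 0, 0, 0]],
  ],
)

```text
t: 18.9
tool_pos: [523.4, 123.9, 143.8]
tool_rot: [0.164, 0.641, 0.736, -0.141]
force: [-0.2, 0.6, -2.0]
grip_width: 0.764
finger_force: 79.9
```

Emit:
servo_tool(
  plan=[
    [[0.0008, 0, 0.0018, 0, 0, 0], [0.0008, 0, 0.0018, 0, 0, 0], [0, 0, 0, 0, 0, 0]],
  ],
)

```text
t: 19.15
tool_pos: [523.2, 124.3, 139.8]
tool_rot: [0.164, 0.641, 0.737, -0.141]
force: [-0.5, -0.6, -1.9]
grip_width: 0.76
finger_force: 79.9
```

Emit:
servo_tool(
  plan=[
    [[0.0008, 0, 0.0018, 0, 0, 0], [0, 0, 0, 0, 0, 0]],
  ],
)

```text
t: 19.32
tool_pos: [522.8, 124.2, 137.1]
tool_rot: [0.164, 0.641, 0.737, -0.142]
force: [0.5, -0.4, -2.8]
grip_width: 0.764
finger_force: 79.9
```

Emit:
servo_tool(
  plan=[
    [[0.0006, 0, 0.0014, 0, 0, 0], [0, 0, 0, 0, 0, 0]],
  ],
)

```text
t: 19.48
tool_pos: [522.7, 124.1, 135.4]
tool_rot: [0.164, 0.64, 0.737, -0.142]
force: [0.4, 0.6, -2.9]
grip_width: 0.761
finger_force: 79.9
```

Emit:
servo_tool(
  plan=[
    [[0.0006, 0, 0.0014, 0, 0, 0], [0, 0, 0, 0, 0, 0]],
  ],
)

```text
t: 19.65
tool_pos: [522.7, 124.0, 133.8]
tool_rot: [0.164, 0.64, 0.737, -0.142]
force: [-0.3, -0.2, -2.0]
grip_width: 0.763
finger_force: 79.9
```

Emit:
servo_tool(
  plan=[
    [[0.0006, 0, 0.0014, 0, 0, 0], [0, 0, 0, 0, 0, 0]],
  ],
)

```text
t: 19.82
tool_pos: [522.7, 123.9, 132.3]
tool_rot: [0.164, 0.641, 0.737, -0.142]
force: [0.4, 0.4, -3.0]
grip_width: 0.763
finger_force: 79.9
```

Emit:
servo_tool(
  plan=[
    [[0.0006, 0, 0.0014, 0, 0, 0], [0, 0, 0, 0, 0, 0]],
  ],
)

```text
t: 19.98
tool_pos: [522.8, 123.9, 130.8]
tool_rot: [0.164, 0.641, 0.737, -0.142]
force: [-0.0, -0.2, -2.7]
grip_width: 0.763
finger_force: 79.9
```

Emit:
servo_tool(
  plan=[
    [[0.0006, 0, 0.0014, 0, 0, 0], [0, 0, 0, 0, 0, 0]],
  ],
)

```text
t: 20.15
tool_pos: [522.8, 123.9, 129.3]
tool_rot: [0.164, 0.64, 0.737, -0.142]
force: [-0.1, 0.8, -2.2]
grip_width: 0.765
finger_force: 79.9
```

Emit:
servo_tool(
  plan=[
    [[0.0006, 0, 0.0014, 0, 0, 0], [0, 0, 0, 0, 0, 0]],
  ],
)

```text
t: 20.32
tool_pos: [522.7, 123.8, 127.8]
tool_rot: [0.164, 0.641, 0.737, -0.142]
force: [-0.0, -0.3, -2.2]
grip_width: 0.757
finger_force: 79.9
```

Emit:
servo_tool(
  plan=[
    [[0.0006, 0, 0.0014, 0, 0, 0], [0, 0, 0, 0, 0, 0]],
  ],
)

```text
t: 20.48
tool_pos: [523.0, 123.7, 127.5]
tool_rot: [0.164, 0.641, 0.737, -0.142]
force: [-2.1, 0.5, 3.2]
grip_width: 0.763
finger_force: 80.4
```

Emit:
servo_tool(
  plan=[
    [[0.0006, 0, 0.0014, 0, 0, 0], [0, 0, 0, 0, 0, 0]],
  ],
)

```text
t: 20.65
tool_pos: [523.2, 123.6, 127.5]
tool_rot: [0.164, 0.641, 0.736, -0.142]
force: [-5.6, -0.1, 10.2]
grip_width: 0.762
finger_force: 81.0
```

```bash
python3 - <<'E'
from mv import *
T=tool(); np.save("stand2.npy",T); print((T[:3,3]-26.5*T[:3,2]).round(1))
E
```

```text
[521.6 134.7 151.5]
```

Emit:
servo_tool(
  plan=[
    [[-0.0005, 0, -0.001, 0, 0, 0], [0, 0, 0, 0, 0, 0], [0, 0, 0, 0, 0, 0]],
  ],
)

```text
t: 20.9
tool_pos: [523.3, 123.7, 127.5]
tool_rot: [0.164, 0.641, 0.737, -0.142]
force: [-3.4, -0.0, 6.0]
grip_width: 0.76
finger_force: 80.2
```

Emit:
servo_tool(
  plan=[
    [[0, 0, 0, 0, 0, 0], [0, 0, 0, 0, 0, 0], [0, 0, 0, 0, 0, 0], [0, 0, 0, 0, 0, 0], [0, 0, 0, 0, 0, 0]],
  ],
  hand=1,
)

```text
t: 21.32
tool_pos: [522.9, 123.7, 125.8]
tool_rot: [0.164, 0.641, 0.737, -0.142]
force: [-0.0, 0.4, -0.5]
grip_width: 1.005
finger_force: 0.0
```

Emit:
servo_tool(
  plan=[
    [[0, 0, -0.005, 0, 0, 0], [0, 0, -0.01, 0, 0, 0], [0, 0, -0.02, 0, 0, 0], [0, 0, -0.03, 0, 0, 0], [0, 0, -0.035, 0, 0, 0]],
  ],
)

```text
t: 21.73
tool_pos: [515.9, 165.6, 216.8]
tool_rot: [0.163, 0.641, 0.737, -0.143]
force: [1.0, 0.1, -0.4]
grip_width: 1.001
finger_force: 0.0
```

Emit:
servo_tool(
  plan=[
    [[0, 0, -0.035, 0, 0, 0], [0, 0, -0.035, 0, 0, 0], [0, 0, -0.035, 0, 0, 0], [0, 0, -0.015, 0, 0, 0], [0, 0, 0, 0, 0, 0]],
  ],
)

```text
t: 22.15
tool_pos: [511.1, 217.8, 330.9]
tool_rot: [0.166, 0.641, 0.737, -0.137]
force: [0.2, 0.0, 1.0]
grip_width: 1.003
finger_force: 0.0
```

```bash
cat > p4.py <<'E'
from mv import *
S=np.load("stand2.npy"); l=np.array([np.cos(1.71),np.sin(1.71),0]); yaw=1.71
g0=S[:3,3]-26.5*S[:3,2]; G=g0+6*l+[0,0,5]
t=65; d=np.array([0,0,-1])*np.cos(np.radians(t))+l*np.sin(np.radians(t)); tcp=G+26.5*d
E
python3 - <<'E'
from p4 import *
s=sense(); T=tool(); print(T[:3,3],s['qpos'].round(3))
B=rows(T,pose(tcp-110*d,yaw,t)); print(B[:3,3],tcp-110*d)
for k in(.2,.4,.6,.8): print((T@np.real(expm(k*logm(np.linalg.inv(T)@B))))[:3,3].round())
im,_=shot("scene","sc4")
P=np.array([g0+l*14+[30,0,z-g0[2]] for z in range(5,170,20)]); q=proj("scene",P).astype(int); print([im[y,x].tolist() for x,y in q])
E
```

```text
[511.0520672  217.84444915 330.90255166] [ 0.503 -0.035  1.691 -0.408  1.634  0.368]
14 x [-0.0148, -0.0001, 0.007, 0.04, 6.42, 0.03]
[531.36778968  66.19225035 192.18061783] [531.27411316  65.72997413 191.75849684]
[517. 173. 326.]
[523. 132. 307.]
[527.  98. 277.]
[530.  76. 237.]
[[128, 126, 130], [142, 117, 110], [143, 153, 162], [143, 156, 166], [107, 85, 81], [167, 179, 170], [167, 178, 168], [148, 162, 175], [150, 163, 174]]
```

Emit:
servo_tool(
  plan=[
    [[-0.0148, -0.0001, 0.007, 0.04, 6.42, 0.03], [-0.0148, -0.0001, 0.007, 0.04, 6.42, 0.03], [-0.0148, -0.0001, 0.007, 0.04, 6.42, 0.03], [-0.0148, -0.0001, 0.007, 0.04, 6.42, 0.03], [-0.0148, -0.0001, 0.007, 0.04, 6.42, 0.03]],
  ],
)

```text
t: 22.62
tool_pos: [519.5, 136.7, 305.5]
tool_rot: [-0.049, 0.656, 0.752, 0.041]
force: [0.4, 0.2, -0.9]
grip_width: 0.998
finger_force: 0.0
```

Emit:
servo_tool(
  plan=[
    [[-0.0148, -0.0001, 0.007, 0.04, 6.42, 0.03], [-0.0148, -0.0001, 0.007, 0.04, 6.42, 0.03], [-0.0148, -0.0001, 0.007, 0.04, 6.42, 0.03], [-0.0148, -0.0001, 0.007, 0.04, 6.42, 0.03], [-0.0148, -0.0001, 0.007, 0.04, 6.42, 0.03]],
  ],
)

```text
t: 23.03
tool_pos: [526.3, 79.7, 247.7]
tool_rot: [-0.256, 0.621, 0.707, 0.22]
force: [0.7, -0.2, 0.0]
grip_width: 1.002
finger_force: 0.0
```

Emit:
servo_tool(
  plan=[
    [[-0.0148, -0.0001, 0.007, 0.04, 6.42, 0.03], [-0.0148, -0.0001, 0.007, 0.04, 6.42, 0.03], [-0.0148, -0.0001, 0.007, 0.04, 6.42, 0.03], [-0.0148, -0.0001, 0.007, 0.04, 6.42, 0.03], [0, 0, 0, 0, 0, 0]],
  ],
)

```text
t: 23.45
tool_pos: [523.9, 63.0, 177.0]
tool_rot: [-0.414, 0.56, 0.628, 0.347]
force: [-2.2, 0.5, -1.0]
grip_width: 1.0
finger_force: 0.0
```

Emit:
servo_tool(
  plan=[
    [[0, 0, 0, 0, 0, 0], [0, 0, 0, 0, 0, 0]],
  ],
)

```text
t: 23.62
tool_pos: [528.5, 63.6, 187.4]
tool_rot: [-0.407, 0.557, 0.634, 0.349]
force: [0.8, 0.3, 1.5]
grip_width: 1.0
finger_force: 0.0
```

```bash
cat > standfit.py <<'E'
from pitch import *
def Mst(x,y,yaw):  # lid standing: lid x up, z along l(yaw), centre height 85; x,y of outer-face centre
    l=np.array([np.cos(yaw),np.sin(yaw),0]); X=np.array([0,0,1.]); M=np.eye(4); M[:3,:3]=np.c_[X,np.cross(l,X),l]; M[:3,3]=[x,y,85]; return M
def fitst(im,T,x0,y0,yaw0):
    m=mask(im); n,lab,st,c=cv2.connectedComponentsWithStats(m)
    p0=proj("wrist",[[x0,y0,85]],T)[0]
    m=np.isin(lab,[i for i in range(1,n) if st[i,4]>60 and abs(c[i]-p0).max()<110]).astype(np.uint8)
    def cost(v):
        M=Mst(*v[:3]); r=np.zeros_like(m)
        for (sx,sy),th in zip(CL,v[3:]):
            q=lidpts(th,sx,sy,0)@M[:3,:3].T+M[:3,3]; cv2.fillConvexPoly(r,np.round(cv2.convexHull(proj("wrist",q,T).astype(np.float32))).astype(int),1)
        return 1-(r&m).sum()/max(1,(r|m).sum())
    f=differential_evolution(cost,[(x0-15,x0+15),(y0-25,y0+25),(yaw0-.1,yaw0+.1)]+[(.6,1.7)]*4,seed=1,maxiter=80,popsize=8,tol=1e-4); return f.x,f.fun
E
python3 - <<'E'
from p4 import *; from standfit import fitst
s=sense(); print(s['qpos'].round(3)); T0=np.load("pics/w4.npy")
print("check old",fitst(cv2.imread("pics/w4.png"),T0,521,121,1.71))
im,T=shot("wrist","w7"); print(T[:3,3])
v,c=fitst(im,T,*(g0-3*l)[:2],1.71); print("now",v.round(3),c, "guess",(g0-3*l)[:2])
h=cv2.cvtColor(im,cv2.COLOR_BGR2HSV)
print("pred",proj("wrist",[[v[0]+a*32.7,v[1]+a*4.6,z] for a in(-1,1) for z in(0,170)],T).round().tolist())
def ch(p):
    H,S,V=map(int,p)
    return '#' if V<60 else 'B' if 100<H<130 and S>75 else 'o' if S>110 and H<20 else '=-.: '[min(4,V//50)]
for y in range(170,310,6): print(y,''.join(ch(h[y,x]) for x in range(150,370,3)))
E
```

```text
[-0.405  0.207  1.923  0.903  1.744 -0.733]
check old (array([522.48530046, 123.53310695,   1.71836418,   1.29919047,
         1.25347111,   1.14695252,   1.0774006 ]), np.float64(0.21815126050420164))
[528.47571467  63.63615116 187.36364961]
now [519.991 146.547   1.737   1.201   1.129   1.178   1.085] 0.24180472329925973 guess [522.02241863 131.76169756]
pred [[236.0, 277.0], [223.0, 178.0], [287.0, 277.0], [300.0, 177.0]]
170  :o..:oooooooooooo:                                                       
176 o:o.o:ooooooooooo.      ::::::::::::::.:::::..::::                        
182 oo..:oooooooooo-o-       .........................                        
188 o..o:oooooooooo-oo       ........................:                        
194 o..:ooooooooooo.B.      :........................:       BB:              
200 ..o:oooooooooBBBBB::   :.........................::   :BBBBBBB            
206 .o.ooooooooooBBB-----BBBB-.......................-BBBBBBBBBBB:            
212 .oooooooooooo.BBBBBBBBBBB-.......................-BBBBBBBBBBB             
218            :  .BBBBBBBBBBB-........
[... 524 characters left out ...]
----   :::...............................:::..:         -####-:::.##
266 :::-------:        ::.............................::          #######::::-
272 ::--------:                ...................                ########.:::
278 :--------- :                                                  .########.::
284 ---------:                                                     #########-:
290 --------.                                                       #########.
296 -#-----.       ::                                               :#########
302 --##---        :::                                               :########
308 --###-                                                            :#######
```

The lid stands cleanly and the fit matches the image edges. Next I'll work out the regrasp.

```bash
python3 - <<'E'
from mv import *
yaw=1.725; l=np.array([np.cos(yaw),np.sin(yaw),0]); u=np.array([l[1],-l[0],0]); t=65
d=np.array([0,0,-1])*np.cos(np.radians(t))+l*np.sin(np.radians(t))
G=np.array([520,146.5,158])+10*l+1.6*u; tcp=G+26.5*d
T=tool(); B=rows(T,pose(tcp,yaw,t),9); print(B[:3,3],tcp)
E
```

```text
9 x [0.0013, 0.0005, 0.0138, 0.08, 0.03, -0.09]
[516.47484872 180.53104619 146.52823667] [516.35620835 180.35926327 146.80061606]
```

Emit:
servo_tool(
  plan=[
    [[0.0013, 0.0005, 0.0138, 0.08, 0.03, -0.09], [0.0013, 0.0005, 0.0138, 0.08, 0.03, -0.09], [0.0013, 0.0005, 0.0138, 0.08, 0.03, -0.09], [0.0013, 0.0005, 0.0138, 0.08, 0.03, -0.09], [0.0013, 0.0005, 0.0138, 0.08, 0.03, -0.09]],
  ],
)

```text
t: 24.08
tool_pos: [521.2, 130.6, 163.8]
tool_rot: [-0.408, 0.552, 0.638, 0.349]
force: [-0.5, -0.1, -0.9]
grip_width: 0.997
finger_force: 0.0
```

Emit:
servo_tool(
  plan=[
    [[0.0013, 0.0005, 0.0138, 0.08, 0.03, -0.09], [0.0013, 0.0005, 0.0138, 0.08, 0.03, -0.09], [0.0013, 0.0005, 0.0138, 0.08, 0.03, -0.09], [0.0013, 0.0005, 0.0138, 0.08, 0.03, -0.09], [0, 0, 0, 0, 0, 0]],
  ],
)

```text
t: 24.5
tool_pos: [514.4, 182.7, 143.9]
tool_rot: [-0.411, 0.548, 0.64, 0.349]
force: [-0.2, 0.5, 0.2]
grip_width: 1.001
finger_force: 0.0
```

Emit:
servo_tool(
  plan=[
    [[0, 0, 0, 0, 0, 0], [0, 0, 0, 0, 0, 0], [0, 0, 0, 0, 0, 0]],
  ],
)

```text
t: 24.75
tool_pos: [516.5, 180.0, 145.6]
tool_rot: [-0.409, 0.549, 0.64, 0.35]
force: [-0.1, 0.6, 0.6]
grip_width: 1.001
finger_force: 0.0
```

Emit:
servo_tool(
  plan=[
    [[0, 0, 0, 0, 0, 0], [0, 0, 0, 0, 0, 0], [0, 0, 0, 0, 0, 0], [0, 0, 0, 0, 0, 0], [0, 0, 0, 0, 0, 0]],
  ],
  hand=0,
  grip_force=60,
)

```text
t: 25.17
tool_pos: [516.3, 180.2, 145.8]
tool_rot: [-0.409, 0.549, 0.64, 0.35]
force: [0.1, -1.8, 2.8]
grip_width: 0.766
finger_force: 68.3
```

Emit:
servo_tool(
  plan=[
    [[0, 0, 0, 0, 0, 0], [0, 0, 0, 0, 0, 0], [0, 0, 0, 0, 0, 0]],
  ],
)

```text
t: 25.42
tool_pos: [516.3, 180.4, 145.8]
tool_rot: [-0.409, 0.549, 0.64, 0.35]
force: [-0.4, -1.8, 3.3]
grip_width: 0.763
finger_force: 68.5
```

```bash
python3 - <<'E'
from mv import *
T=tool(); np.save("grip3.npy",T); print(T.round(4).tolist())
g=T[:3,3]-26.5*T[:3,2]; yaw=1.725; l=np.array([np.cos(yaw),np.sin(yaw),0]); print(g, (g-[520,146.5,0])@l, np.degrees(np.arccos(-T[2,2])))
U=T.copy(); U[2,3]+=140; A=rows(T,U,6)
E
```

```text
[[-0.0634, 0.9882, -0.1395, 516.2591], [0.4155, 0.1532, 0.8966, 180.38], [0.9074, -0.0012, -0.4203, 145.7669], [0.0, 0.0, 0.0, 1.0]]
[519.95595216 156.6202156  156.90490219] 10.006896140403693 65.14626476343577
6 x [0.0212, 0.0, -0.0098, 0.0, 0.0, 0.0]
```

Emit:
servo_tool(
  plan=[
    [[0.01, 0, -0.0046, 0, 0, 0], [0.0212, 0, -0.0098, 0, 0, 0], [0.0212, 0, -0.0098, 0, 0, 0], [0.0212, 0, -0.0098, 0, 0, 0], [0.0212, 0, -0.0098, 0, 0, 0]],
  ],
)

```text
t: 25.83
tool_pos: [515.5, 180.7, 250.0]
tool_rot: [-0.409, 0.549, 0.639, 0.349]
force: [1.4, 0.4, -2.1]
grip_width: 0.764
finger_force: 68.2
```

Emit:
servo_tool(
  plan=[
    [[0.0212, 0, -0.0098, 0, 0, 0], [0.01, 0, -0.0046, 0, 0, 0], [0, 0, 0, 0, 0, 0], [0, 0, 0, 0, -2, 0], [0, 0, 0, 0, -4, 0]],
  ],
)

```text
t: 26.25
tool_pos: [515.0, 180.1, 280.0]
tool_rot: [-0.376, 0.568, 0.659, 0.318]
force: [-0.4, -0.7, -2.8]
grip_width: 0.766
finger_force: 68.2
```

Emit:
servo_tool(
  plan=[
    [[0, 0, 0, 0, -4, 0], [0, 0, 0, 0, -4, 0], [0, 0, 0, 0, -4, 0], [0, 0, 0, 0, -4, 0], [0, 0, 0, 0, -4, 0]],
  ],
)

```text
t: 26.67
tool_pos: [515.5, 180.3, 281.7]
tool_rot: [-0.255, 0.614, 0.715, 0.215]
force: [0.1, -0.0, -2.5]
grip_width: 0.764
finger_force: 68.2
```

Emit:
servo_tool(
  plan=[
    [[0, 0, 0, 0, -4, 0], [0, 0, 0, 0, -4, 0], [0, 0, 0, 0, -4, 0], [0, 0, 0, 0, -4, 0], [0, 0, 0, 0, -4, 0]],
  ],
)

```text
t: 27.08
tool_pos: [515.4, 180.4, 281.7]
tool_rot: [-0.127, 0.642, 0.749, 0.105]
force: [-0.8, 0.5, -3.1]
grip_width: 0.762
finger_force: 68.2
```

Emit:
servo_tool(
  plan=[
    [[0, 0, 0, 0, -4, 0], [0, 0, 0, 0, -4, 0], [0, 0, 0, 0, -4, 0], [0, 0, 0, 0, -4, 0], [0, 0, 0, 0, -4, 0]],
  ],
)

```text
t: 27.5
tool_pos: [515.4, 180.6, 281.7]
tool_rot: [0.005, 0.65, 0.759, -0.008]
force: [-0.6, -0.2, -1.8]
grip_width: 0.762
finger_force: 68.1
```

Emit:
servo_tool(
  plan=[
    [[0, 0, 0, 0, -4, 0], [0, 0, 0, 0, -4, 0], [0, 0, 0, 0, -4, 0], [0, 0, 0, 0, -4, 0], [0, 0, 0, 0, -4, 0]],
  ],
)

```text
t: 27.92
tool_pos: [515.4, 180.8, 281.7]
tool_rot: [0.137, 0.639, 0.747, -0.121]
force: [0.1, 0.1, -2.3]
grip_width: 0.764
finger_force: 68.2
```

Emit:
servo_tool(
  plan=[
    [[0, 0, 0, 0, -4, 0], [0, 0, 0, 0, 0, 0], [0, 0, 0, 0, 0, 0]],
  ],
)

```text
t: 28.17
tool_pos: [515.2, 181.2, 281.3]
tool_rot: [0.161, 0.634, 0.743, -0.142]
force: [0.7, -0.0, -2.1]
grip_width: 0.764
finger_force: 68.1
```

```bash
python3 - <<'E'
from pitch import *
import fitphi
s=sense(); print(s['qpos'].round(3),s['finger_force']); im,T=shot("wrist","w8"); print(T.round(3).tolist(),np.degrees(np.arccos(-T[2,2])))
v,c=fitphi.fitphi(im,T,-30,110); print(v.round(3),c)
m=mask(im); n,lab,st,cc=cv2.connectedComponentsWithStats(m); print([ (st[i].tolist()) for i in range(1,n) if st[i,4]>60])
print([cv2.boundingRect(p) for p in polys([0,0,10,1.2,1.13,1.18,1.08],T)])
E
```

```text
[ 0.442 -0.044  1.782 -0.413  1.543  0.326] 68.09954211115837
[[-0.143, 0.988, 0.059, 515.244], [0.896, 0.155, -0.416, 181.242], [-0.42, -0.007, -0.908, 281.281], [0.0, 0.0, 0.0, 1.0]] 24.817470587315412
[ 1.398 -0.061  2.262  0.441  0.54   0.478  0.888] 0.8240343347639485
[[332, 238, 22, 11, 155], [187, 306, 12, 24, 176], [315, 307, 14, 25, 201]]
[(312, 278, 72, 51), (134, 274, 69, 55), (301, 319, 55, 41), (162, 315, 52, 45)]
```

```bash
python3 - <<'E'
from pitch import *
T=np.load("pics/w8.npy")
for cam in("scene","side"):
    im,_=shot(cam,cam+"8"); T2=tool(); m=mask(im); m0=cv2.dilate(mask(cv2.imread(f"pics/{cam}0.png")),np.ones((5,5))); m=m&(1-m0)
    n,lab,st,cc=cv2.connectedComponentsWithStats(m); print(cam,[(st[i].tolist()) for i in range(1,n) if st[i,4]>12])
    for phi in(-10,0,10,20): print(phi,[cv2.boundingRect(p) for p in polys([phi,0,10,1.2,1.13,1.18,1.08],T,cam)])
    M=lid2world(T,0,0,71.9,10); q=np.array([[x,y,0] for x in(85,-85) for y in(-33,33)])@M[:3,:3].T+M[:3,3]; print(q.round().tolist(),proj(cam,q).round().tolist())
E
```

```text
scene [[300, 128, 11, 4, 31], [322, 131, 13, 6, 53], [283, 143, 14, 14, 130], [307, 148, 15, 14, 134]]
-10 [(306, 145, 17, 18), (321, 130, 14, 8), (282, 136, 17, 18), (298, 122, 14, 8)]
0 [(306, 148, 16, 17), (320, 133, 15, 6), (281, 143, 17, 16), (297, 129, 15, 6)]
10 [(306, 151, 16, 15), (320, 136, 15, 5), (282, 150, 16, 15), (297, 136, 15, 5)]
20 [(307, 153, 15, 16), (320, 138, 16, 6), (284, 156, 15, 15), (298, 142, 16, 5)]
[[479.0, 200.0, 316.0], [544.0, 210.0, 315.0], [505.0, 32.0, 315.0], [571.0, 42.0, 315.0]] [[346.0, 140.0], [338.0, 153.0], [283.0, 128.0], [273.0, 139.0]]
side [[209, 132, 8, 15, 48], [236, 151, 8, 7, 47], [278, 150, 15, 9, 78], [239, 164, 6, 5, 23], [279, 165, 6, 5, 22]]
-10 [(232, 160, 17, 14), (276, 161, 17, 16), (234, 143, 17, 13), (277, 144, 16, 15)]
0 [(232, 163, 17, 13), (276, 164, 17, 15), (235, 149, 16, 13), (277, 150, 16, 14)]
10 [(232, 166, 18, 12), (276, 167, 17, 14), (235, 156, 16, 12), (277, 156, 15, 14)]
20 [(232, 169, 18, 11), (276, 170, 17, 13), (235, 163, 16, 11), (277, 164, 15, 12)]
[[479.0, 200.0, 316.0], [544.0, 210.0, 315.0], [505.0, 32.0, 315.0], [571.0, 42.0, 315.0]] [[276.0, 180.0], [247.0, 179.0], [277.0, 142.0], [252.0, 141.0]]
```

Both cameras match a pitch of 0°: the lid is level and right way up in the grip. I'll transit high to above the box.

```bash
python3 - <<'E'
from p3 import *
T=tool(); B=rows(T,place(100,71.9,10),16); print(B[:3,3],place(100,71.9,10)[:3,3])
for k in(.25,.5,.75): print((T@np.real(expm(k*logm(np.linalg.inv(T)@B))))[:3,3].round())
E
```

```text
16 x [-0.0152, -0.0002, 0.0158, 0.57, -0.01, 1.26]
[ 503.83705093 -144.56620423  156.71782022] [ 503.37041843 -144.2181782   155.96722977]
[525.  99. 252.]
[526.  17. 220.]
[519. -64. 188.]
```

Emit:
servo_tool(
  plan=[
    [[-0.0152, -0.0002, 0.0158, 0.57, -0.01, 1.26], [-0.0152, -0.0002, 0.0158, 0.57, -0.01, 1.26], [-0.0152, -0.0002, 0.0158, 0.57, -0.01, 1.26], [-0.0152, -0.0002, 0.0158, 0.57, -0.01, 1.26], [-0.0152, -0.0002, 0.0158, 0.57, -0.01, 1.26]],
  ],
)

```text
t: 28.73
tool_pos: [526.1, 77.4, 244.5]
tool_rot: [0.155, 0.68, 0.701, -0.15]
force: [-0.5, 0.6, -2.0]
grip_width: 0.762
finger_force: 68.3
```

Emit:
servo_tool(
  plan=[
    [[-0.0152, -0.0002, 0.0158, 0.57, -0.01, 1.26], [-0.0152, -0.0002, 0.0158, 0.57, -0.01, 1.26], [-0.0152, -0.0002, 0.0158, 0.57, -0.01, 1.26], [-0.0152, -0.0002, 0.0158, 0.57, -0.01, 1.26], [-0.0152, -0.0002, 0.0158, 0.57, -0.01, 1.26]],
  ],
)

```text
t: 29.15
tool_pos: [523.3, -24.8, 204.9]
tool_rot: [0.146, 0.721, 0.659, -0.159]
force: [-0.1, -0.5, -2.4]
grip_width: 0.768
finger_force: 68.2
```

Emit:
servo_tool(
  plan=[
    [[-0.0152, -0.0002, 0.0158, 0.57, -0.01, 1.26], [-0.0152, -0.0002, 0.0158, 0.57, -0.01, 1.26], [-0.0152, -0.0002, 0.0158, 0.57, -0.01, 1.26], [-0.0152, -0.0002, 0.0158, 0.57, -0.01, 1.26], [-0.0152, -0.0002, 0.0158, 0.57, -0.01, 1.26]],
  ],
)

```text
t: 29.57
tool_pos: [508.3, -126.0, 165.5]
tool_rot: [0.137, 0.759, 0.614, -0.167]
force: [0.8, -0.5, -2.4]
grip_width: 0.767
finger_force: 68.1
```

Emit:
servo_tool(
  plan=[
    [[-0.0152, -0.0002, 0.0158, 0.57, -0.01, 1.26], [0, 0, 0, 0, 0, 0], [0, 0, 0, 0, 0, 0], [0, 0, 0, 0, 0, 0]],
  ],
)

```text
t: 29.9
tool_pos: [504.4, -144.5, 158.0]
tool_rot: [0.135, 0.766, 0.605, -0.169]
force: [0.4, 0.1, -2.9]
grip_width: 0.766
finger_force: 67.9
```

```bash
python3 - <<'E'
from pitch import *
s=sense(); print(s['qpos'].round(3),s['force']); T=tool(); print(T.round(3).tolist())
B=rows(T,place(28,71.9,10),6); print(B[:3,3],place(28,71.9,10)[:3,3])
for cam in("scene","side"):
    im,_=shot(cam,cam+"9"); m=mask(im); m0=cv2.dilate(mask(cv2.imread(f"pics/{cam}0.png")),np.ones((3,3))); m=m&(1-m0)
    n,lab,st,cc=cv2.connectedComponentsWithStats(m); print(cam,[(st[i].tolist()) for i in range(1,n) if st[i,4]>12])
    print([cv2.boundingRect(p) for p in polys([0,0,10,1.2,1.13,1.18,1.08],T,cam)])
E
```

```text
[-0.16  -0.055  2.006 -0.459  1.255  0.234] [ 0.3770767   0.11905517 -2.87038227]
[[0.211, 0.973, -0.095, 504.351], [0.882, -0.231, -0.412, -144.468], [-0.422, 0.003, -0.906, 157.984], [0.0, 0.0, 0.0, 1.0]]
6 x [0.0052, -0.0002, 0.0112, 0.03, 0.01, -0.01]
[ 503.29606368 -144.28828529   83.89282122] [ 503.37041843 -144.2181782    83.96722977]
scene [[220, 133, 11, 6, 38], [192, 142, 13, 11, 74], [205, 149, 13, 13, 85]]
[(203, 149, 16, 14), (230, 140, 16, 7), (190, 141, 16, 14), (217, 133, 16, 7)]
side [[208, 133, 9, 17, 77], [307, 134, 12, 10, 61], [304, 145, 8, 8, 40]]
[(267, 137, 15, 8), (298, 142, 15, 14), (275, 128, 15, 8), (306, 133, 14, 13)]
```

```bash
python3 - <<'E'
from p3 import *
T=tool(); B=rows(T,place(30,71.9,10,(1.7,0.3)),6); print(B[:3,3],place(30,71.9,10,(1.7,.3))[:3,3]); print((B[:3,:3].T@[0,0,-1]).round(3))
E
```

```text
6 x [0.0051, 0.0, 0.0109, 0.04, 0.01, 0.0]
[ 504.93172499 -143.80232789   86.05814329] [ 505.07041843 -143.9181782    85.96722977]
[0.422 0.    0.907]
```

Emit:
servo_tool(
  plan=[
    [[0.0051, 0, 0.0109, 0.04, 0.01, 0], [0.0051, 0, 0.0109, 0.04, 0.01, 0], [0.0051, 0, 0.0109, 0.04, 0.01, 0], [0.0051, 0, 0.0109, 0.04, 0.01, 0], [0.0051, 0, 0.0109, 0.04, 0.01, 0]],
  ],
)

```text
t: 30.42
tool_pos: [503.6, -143.8, 95.1]
tool_rot: [0.133, 0.766, 0.606, -0.171]
force: [0.3, 0.5, -2.7]
grip_width: 0.77
finger_force: 68.3
```

Emit:
servo_tool(
  plan=[
    [[0.0051, 0, 0.0109, 0.04, 0.01, 0], [0, 0, 0, 0, 0, 0], [0, 0, 0, 0, 0, 0], [0, 0, 0, 0, 0, 0]],
  ],
)

```text
t: 30.75
tool_pos: [504.6, -144.3, 85.5]
tool_rot: [0.134, 0.766, 0.605, -0.17]
force: [-0.4, 0.6, -1.7]
grip_width: 0.769
finger_force: 68.0
```

```bash
python3 - <<'E'
from p3 import *
T=tool(); print(sense()['force']); B=rows(T,place(24,71.9,10,(1.7,0.3)),2); print(T[:3,3],place(30,71.9,10,(1.7,.3))[:3,3])
E
```

```text
[-0.43919735  0.57646954 -1.70146113]
2 x [0.0014, 0.0002, 0.0024, -0.03, 0.03, 0.01]
[ 504.60119161 -144.28632542   85.45174876] [ 505.07041843 -143.9181782    85.96722977]
```

Emit:
servo_tool(
  plan=[
    [[0.0014, 0.0003, 0.0024, 0, 0, 0], [0.0011, 0.0001, 0.0023, 0, 0, 0], [0, 0, 0, 0, 0, 0]],
  ],
)

```text
t: 31.0
tool_pos: [504.8, -144.0, 79.9]
tool_rot: [0.133, 0.766, 0.605, -0.17]
force: [0.1, 0.5, -2.7]
grip_width: 0.764
finger_force: 68.1
```

Emit:
servo_tool(
  plan=[
    [[0.0011, 0, 0.0023, 0, 0, 0], [0.0005, 0, 0.001, 0, 0, 0], [0, 0, 0, 0, 0, 0]],
  ],
)

```text
t: 31.25
tool_pos: [504.5, -143.9, 76.0]
tool_rot: [0.133, 0.766, 0.605, -0.17]
force: [-0.4, -0.3, -2.8]
grip_width: 0.765
finger_force: 68.1
```

Emit:
servo_tool(
  plan=[
    [[0.0011, 0, 0.0023, 0, 0, 0], [0, 0, 0, 0, 0, 0]],
  ],
)

```text
t: 31.42
tool_pos: [504.5, -143.8, 73.3]
tool_rot: [0.133, 0.766, 0.605, -0.17]
force: [0.4, -0.2, -2.4]
grip_width: 0.763
finger_force: 68.1
```

Emit:
servo_tool(
  plan=[
    [[0.0011, 0, 0.0023, 0, 0, 0], [0, 0, 0, 0, 0, 0]],
  ],
)

```text
t: 31.58
tool_pos: [504.5, -143.9, 70.8]
tool_rot: [0.133, 0.766, 0.605, -0.17]
force: [-0.4, -0.2, -3.2]
grip_width: 0.767
finger_force: 68.1
```

Already about 9 mm engaged with no contact force. Continuing down.

Emit:
servo_tool(
  plan=[
    [[0.0011, 0, 0.0023, 0, 0, 0], [0.0011, 0, 0.0023, 0, 0, 0], [0, 0, 0, 0, 0, 0]],
  ],
)

```text
t: 31.83
tool_pos: [504.5, -144.1, 65.6]
tool_rot: [0.133, 0.766, 0.605, -0.171]
force: [-0.6, -2.2, -1.9]
grip_width: 0.762
finger_force: 68.2
```

Emit:
servo_tool(
  plan=[
    [[0.0011, 0, 0.0023, 0, 0, 0], [0.0008, 0, 0.0018, 0, 0, 0], [0, 0, 0, 0, 0, 0]],
  ],
)

```text
t: 32.08
tool_pos: [504.6, -144.1, 61.2]
tool_rot: [0.133, 0.766, 0.605, -0.17]
force: [-0.4, -4.0, -1.2]
grip_width: 0.762
finger_force: 68.1
```

Emit:
servo_tool(
  plan=[
    [[0.0008, 0, 0.0018, 0, 0, 0], [0, 0, 0, 0, 0, 0]],
  ],
)

```text
t: 32.25
tool_pos: [504.7, -144.2, 59.4]
tool_rot: [0.133, 0.766, 0.605, -0.17]
force: [-0.7, -3.0, -0.8]
grip_width: 0.763
finger_force: 68.1
```

Emit:
servo_tool(
  plan=[
    [[0.0008, 0, 0.0018, 0, 0, 0], [0, 0, 0, 0, 0, 0]],
  ],
)

```text
t: 32.42
tool_pos: [504.6, -144.1, 57.5]
tool_rot: [0.133, 0.766, 0.605, -0.17]
force: [-1.2, -4.2, -1.3]
grip_width: 0.762
finger_force: 68.1
```

Emit:
servo_tool(
  plan=[
    [[0.0002, 0, 0.002, 0, 0, 0], [0, 0, 0, 0, 0, 0]],
  ],
)

```text
t: 32.58
tool_pos: [504.8, -144.2, 56.3]
tool_rot: [0.133, 0.766, 0.605, -0.17]
force: [-0.9, -0.3, 3.6]
grip_width: 0.763
finger_force: 68.5
```

Emit:
servo_tool(
  plan=[
    [[0.0006, 0, 0.0014, 0, 0, 0], [0, 0, 0, 0, 0, 0]],
  ],
)

```text
t: 32.75
tool_pos: [504.8, -144.3, 56.1]
tool_rot: [0.133, 0.767, 0.605, -0.171]
force: [-6.3, 2.4, 11.8]
grip_width: 0.767
finger_force: 69.5
```

Emit:
servo_tool(
  plan=[
    [[0.0006, 0, 0.0014, 0, 0, 0], [0, 0, 0, 0, 0, 0]],
  ],
)

```text
t: 32.92
tool_pos: [504.8, -144.4, 56.0]
tool_rot: [0.133, 0.767, 0.604, -0.171]
force: [-10.4, 5.8, 21.0]
grip_width: 0.764
finger_force: 70.5
```

Emit:
servo_tool(
  plan=[
    [[0.0006, 0, 0.0014, 0, 0, 0], [0, 0, 0, 0, 0, 0]],
  ],
)

```text
t: 33.08
tool_pos: [504.8, -144.5, 56.0]
tool_rot: [0.133, 0.767, 0.604, -0.172]
force: [-13.5, 9.7, 29.2]
grip_width: 0.765
finger_force: 71.5
```

The lid stopped hard at exactly the height expected for fully down. I'll relax, release and retreat.

Emit:
servo_tool(
  plan=[
    [[-0.0014, 0, -0.0031, 0, 0, 0], [0, 0, 0, 0, 0, 0], [0, 0, 0, 0, 0, 0]],
  ],
)

```text
t: 33.33
tool_pos: [504.8, -144.3, 56.1]
tool_rot: [0.133, 0.767, 0.605, -0.17]
force: [-6.1, 3.6, 11.4]
grip_width: 0.762
finger_force: 69.7
```

Emit:
servo_tool(
  plan=[
    [[0, 0, 0, 0, 0, 0], [0, 0, 0, 0, 0, 0], [0, 0, 0, 0, 0, 0], [0, 0, 0, 0, 0, 0], [0, 0, 0, 0, 0, 0]],
  ],
  hand=1,
)

```text
t: 33.75
tool_pos: [504.5, -144.5, 54.2]
tool_rot: [0.133, 0.766, 0.605, -0.17]
force: [0.3, 0.3, 0.2]
grip_width: 1.004
finger_force: 0.0
```

Emit:
servo_tool(
  plan=[
    [[0, 0, -0.01, 0, 0, 0], [0, 0, -0.02, 0, 0, 0], [0, 0, -0.03, 0, 0, 0], [0, 0, -0.03, 0, 0, 0], [0, 0, -0.03, 0, 0, 0]],
  ],
)

```text
t: 34.17
tool_pos: [516.4, -94.7, 164.9]
tool_rot: [0.133, 0.766, 0.605, -0.17]
force: [0.6, -0.2, 0.1]
grip_width: 0.999
finger_force: 0.0
```

Emit:
servo_tool(
  plan=[
    [[0, 0, -0.03, 0, 0, 0], [0, 0, -0.03, 0, 0, 0], [0, 0, 0, 0, 0, 0], [0, 0, 0, 0, 0, 0]],
  ],
  hand=0.6,
)

```text
t: 34.5
tool_pos: [523.9, -70.0, 220.7]
tool_rot: [0.135, 0.766, 0.605, -0.168]
force: [0.1, 0.0, -1.1]
grip_width: 0.603
finger_force: 0.0
```

```bash
python3 - <<'E'
from standfit import *
T=tool(); print(T[:3,3],sense()['qpos'].round(3),sense()['grip_width'])
im,T=shot("wrist","w9"); m=mask(im); n,lab,st,cc=cv2.connectedComponentsWithStats(m); print([st[i].tolist() for i in range(1,n) if st[i,4]>60])
p0=proj("wrist",[[489,-203,85]],T)[0]; print(p0)
m=np.isin(lab,[i for i in range(1,n) if st[i,4]>60 and abs(cc[i]-p0).max()<110]).astype(np.uint8)
def M(v):
    A=np.eye(4); X=np.array([np.cos(v[2])*np.cos(v[3]),np.sin(v[2])*np.cos(v[3]),np.sin(v[3])]); Z=np.array([0,0,-1.]);Y=np.cross(Z,X);Y/=np.linalg.norm(Y);Z=np.cross(X,Y); A[:3,:3]=np.c_[X,Y,Z];A[:3,3]=[v[0],v[1],90]; return A
def cost(v):
    A=M(v); r=np.zeros_like(m)
    for (sx,sy),th in zip(CL,v[4:]):
        q=lidpts(th,sx,sy,0)@A[:3,:3].T+A[:3,3]; cv2.fillConvexPoly(r,np.round(cv2.convexHull(proj("wrist",q,T).astype(np.float32))).astype(int),1)
    return 1-(r&m).sum()/max(1,(r|m).sum())
f=differential_evolution(cost,[(475,505),(-218,-188),(1.25,1.45),(-.15,.15)]+[(.6,1.7)]*4,seed=1,maxiter=100,popsize=8); print(f.x.round(3),f.fun)
E
```

```text
[523.92858535 -70.03889607 220.73854213] [-0.019 -0.068  1.908 -0.43   1.412  0.307] 0.6031033867035698
[[420, 107, 65, 33, 724], [461, 155, 51, 85, 3109], [285, 186, 31, 26, 471], [196, 192, 32, 20, 453], [280, 219, 28, 24, 340], [203, 223, 28, 20, 310], [480, 288, 32, 10, 165]]
[254.68391572 218.88673408]
[ 4.88939e+02 -2.07563e+02  1.33500e+00  5.50000e-02  1.10300e+00
  1.14700e+00  1.16200e+00  1.21900e+00] 0.20383817427385897
```

The clip fit puts the lid on the box with its clips open at about 1.1–1.2 rad. Next I'll turn the tool square to the box, fingers spread to span two clips, press the plate to check it is seated, then do each side.

```bash
cat > p5.py <<'E'
from mv import *
C=np.array([490.7,-203.3,0]); Y=1.337-np.pi/2; u=np.array([np.cos(Y),np.sin(Y),0])
def P(out,z): return pose(C+out*u+[0,0,z],Y,0)
E
python3 - <<'E'
from p5 import *
T=tool(); A=T.copy(); M=pose([530,-130,260],Y,0); B=rows(T,M); print(B[:3,3])
for k in(.33,.66): print((T@np.real(expm(k*logm(np.linalg.inv(T)@B))))[:3,3].round())
D=rows(B,P(0,105),6); print(D[:3,3])
E
```

```text
14 x [-0.0028, 0.0046, -0.0021, 1.4, 1.4, 6.32]
[ 530.43911318 -130.39138742  259.63640184]
[538. -86. 233.]
[ 541. -108.  247.]
6 x [-0.0036, 0.0134, 0.0258, -0.01, 0.0, 0.0]
[ 490.82162605 -203.49905016  104.78330481]
```

Emit:
servo_tool(
  plan=[
    [[-0.0028, 0.0046, -0.0021, 1.4, 1.4, 6.32], [-0.0028, 0.0046, -0.0021, 1.4, 1.4, 6.32], [-0.0028, 0.0046, -0.0021, 1.4, 1.4, 6.32], [-0.0028, 0.0046, -0.0021, 1.4, 1.4, 6.32], [-0.0028, 0.0046, -0.0021, 1.4, 1.4, 6.32]],
  ],
  hand=0.59,
)

```text
t: 34.97
tool_pos: [537.4, -88.8, 231.5]
tool_rot: [0.09, 0.918, 0.367, -0.118]
force: [-0.3, -0.7, 0.3]
grip_width: 0.591
finger_force: 0.0
```

Emit:
servo_tool(
  plan=[
    [[-0.0028, 0.0046, -0.0021, 1.4, 1.4, 6.32], [-0.0028, 0.0046, -0.0021, 1.4, 1.4, 6.32], [-0.0028, 0.0046, -0.0021, 1.4, 1.4, 6.32], [-0.0028, 0.0046, -0.0021, 1.4, 1.4, 6.32], [-0.0028, 0.0046, -0.0021, 1.4, 1.4, 6.32]],
  ],
)

```text
t: 35.38
tool_pos: [539.0, -113.1, 246.7]
tool_rot: [0.041, 0.993, 0.1, -0.056]
force: [0.2, 0.2, 0.0]
grip_width: 0.59
finger_force: 0.0
```

Emit:
servo_tool(
  plan=[
    [[-0.0028, 0.0046, -0.0021, 1.4, 1.4, 6.32], [-0.0028, 0.0046, -0.0021, 1.4, 1.4, 6.32], [-0.0028, 0.0046, -0.0021, 1.4, 1.4, 6.32], [-0.0028, 0.0046, -0.0021, 1.4, 1.4, 6.32], [0, 0, 0, 0, 0, 0]],
  ],
)

```text
t: 35.8
tool_pos: [528.5, -132.0, 257.4]
tool_rot: [-0.001, 0.993, -0.119, -0.002]
force: [0.3, 0.1, 0.7]
grip_width: 0.592
finger_force: 0.0
```

Emit:
servo_tool(
  plan=[
    [[0, 0, 0, 0, 0, 0], [0, 0, 0, 0, 0, 0]],
  ],
)

```text
t: 35.97
tool_pos: [529.7, -130.7, 257.5]
tool_rot: [-0.0, 0.993, -0.116, -0.002]
force: [0.6, -0.3, -0.3]
grip_width: 0.589
finger_force: 0.0
```

```bash
python3 - <<'E'
from p5 import *
T=tool(); print(T.round(3).tolist(),sense()['qpos'].round(3)); rows(T,P(0,110),6)
E
```

```text
[[0.973, -0.231, -0.004, 529.682], [-0.231, -0.973, 0.001, -130.691], [-0.004, -0.0, -1.0, 257.536], [0.0, 0.0, 0.0, 1.0]] [-0.34  -0.121  1.851 -0.     1.415  1.463]
6 x [-0.0035, 0.0133, 0.0246, 0.0, 0.04, 0.01]
```

Emit:
servo_tool(
  plan=[
    [[-0.0035, 0.0133, 0.0246, 0, 0.04, 0.01], [-0.0035, 0.0133, 0.0246, 0, 0.04, 0.01], [-0.0035, 0.0133, 0.0246, 0, 0.04, 0.01], [-0.0035, 0.0133, 0.0246, 0, 0.04, 0.01], [-0.0035, 0.0133, 0.0246, 0, 0.04, 0.01]],
  ],
)

```text
t: 36.38
tool_pos: [497.3, -191.1, 134.0]
tool_rot: [-0.0, 0.993, -0.116, 0.0]
force: [-0.5, -0.9, 0.5]
grip_width: 0.593
finger_force: 0.0
```

Emit:
servo_tool(
  plan=[
    [[-0.0035, 0.0133, 0.0246, 0, 0.04, 0.01], [0, 0, 0.012, 0, 0, 0], [0, 0, 0.006, 0, 0, 0], [0, 0, 0, 0, 0, 0], [0, 0, 0, 0, 0, 0]],
  ],
)

```text
t: 36.8
tool_pos: [492.2, -203.1, 93.9]
tool_rot: [0.0, 0.993, -0.117, 0.002]
force: [-0.0, -0.4, 0.9]
grip_width: 0.587
finger_force: 0.0
```

Emit:
servo_tool(
  plan=[
    [[0, 0, 0.004, 0, 0, 0], [0, 0, 0, 0, 0, 0]],
  ],
)

```text
t: 36.97
tool_pos: [492.3, -203.4, 90.2]
tool_rot: [0.0, 0.993, -0.117, 0.002]
force: [-0.2, -0.9, -0.7]
grip_width: 0.588
finger_force: 0.0
```

Emit:
servo_tool(
  plan=[
    [[0, 0, 0.002, 0, 0, 0], [0, 0, 0, 0, 0, 0]],
  ],
)

```text
t: 37.13
tool_pos: [491.6, -203.4, 87.5]
tool_rot: [0.0, 0.993, -0.117, 0.002]
force: [0.1, 0.3, 0.1]
grip_width: 0.59
finger_force: 0.0
```

Emit:
servo_tool(
  plan=[
    [[0, 0, 0.002, 0, 0, 0], [0, 0, 0, 0, 0, 0]],
  ],
)

```text
t: 37.3
tool_pos: [491.7, -203.6, 87.0]
tool_rot: [-0.0, 0.993, -0.118, 0.002]
force: [-3.7, 2.1, 8.8]
grip_width: 0.588
finger_force: 4.4
```

Emit:
servo_tool(
  plan=[
    [[0, 0, 0.002, 0, 0, 0], [0, 0, 0, 0, 0, 0]],
  ],
)

```text
t: 37.47
tool_pos: [491.8, -203.6, 86.9]
tool_rot: [-0.0, 0.993, -0.118, 0.001]
force: [-9.9, 5.7, 19.5]
grip_width: 0.589
finger_force: 9.7
```

Emit:
servo_tool(
  plan=[
    [[0, 0, 0.002, 0, 0, 0], [0, 0, 0, 0, 0, 0]],
  ],
)

```text
t: 37.63
tool_pos: [491.9, -203.7, 86.8]
tool_rot: [-0.0, 0.993, -0.117, 0.001]
force: [-14.0, 7.9, 29.2]
grip_width: 0.586
finger_force: 14.9
```

Emit:
servo_tool(
  plan=[
    [[0, 0, -0.015, 0, 0, 0], [0, 0, -0.02, 0, 0, 0], [0, 0, 0, 0, 0, 0], [0, 0, 0, 0, 0, 0]],
  ],
)

```text
t: 37.97
tool_pos: [492.1, -204.0, 117.6]
tool_rot: [0.001, 0.993, -0.118, 0.003]
force: [-1.0, 0.6, -0.6]
grip_width: 0.592
finger_force: 0.0
```

```bash
python3 - <<'E'
from p5 import *
T=tool(); print(T[:3,3],sense()['force']); A=rows(T,P(73,112),3); print(A[:3,3]); B=rows(A,P(73,58),6); print(B[:3,3]); D=rows(B,P(64,47),4); E=rows(D,P(59,42),3); print(E[:3,3])
E
```

```text
[ 492.14840182 -204.00939794  117.60259769] [-0.99279521  0.62767091 -0.63051791]
3 x [0.0238, -0.0001, 0.002, 0.01, -0.12, -0.04]
[ 561.67742747 -220.35172658  111.88629181]
6 x [0.0, 0.0, 0.009, 0.0, 0.0, 0.0]
[ 561.6661168  -220.34908643   57.88629306]
4 x [-0.0022, 0.0, 0.0027, 0.0, 0.0, 0.0]
3 x [-0.0017, 0.0, 0.0017, 0.0, 0.0, 0.0]
[ 548.14041159 -217.13033305   41.98928312]
```

The plate is a rigid stop at 29 N, so the lid is seated. Now the far-side (+x) clips.

Emit:
servo_tool(
  plan=[
    [[0.0238, -0.0001, 0.002, 0, -0.12, -0.04], [0.0238, -0.0001, 0.002, 0, -0.12, -0.04], [0.0238, -0.0001, 0.002, 0, -0.12, -0.04], [0, 0, 0, 0, 0, 0], [0, 0, 0, 0, 0, 0]],
  ],
)

```text
t: 38.38
tool_pos: [560.4, -219.5, 108.2]
tool_rot: [-0.001, 0.993, -0.116, -0.003]
force: [-0.6, 0.4, -0.9]
grip_width: 0.591
finger_force: 0.0
```

Emit:
servo_tool(
  plan=[
    [[0, 0, 0.009, 0, 0, 0], [0, 0, 0.009, 0, 0, 0], [0, 0, 0.009, 0, 0, 0], [0, 0, 0, 0, 0, 0]],
  ],
)

```text
t: 38.72
tool_pos: [558.0, -218.7, 79.7]
tool_rot: [-0.001, 0.993, -0.117, -0.004]
force: [-0.9, 0.8, -1.0]
grip_width: 0.592
finger_force: 0.0
```

Emit:
servo_tool(
  plan=[
    [[0, 0, 0.009, 0, 0, 0], [0, 0, 0.009, 0, 0, 0], [0, 0, 0.009, 0, 0, 0], [0, 0, 0, 0, 0, 0]],
  ],
)

```text
t: 39.05
tool_pos: [559.3, -219.2, 53.8]
tool_rot: [-0.001, 0.993, -0.117, -0.003]
force: [-0.3, 0.4, -0.3]
grip_width: 0.589
finger_force: 0.1
```

Emit:
servo_tool(
  plan=[
    [[-0.0022, 0, 0.0027, 0, 0, 0], [-0.0022, 0, 0.0027, 0, 0, 0], [-0.0022, 0, 0.0027, 0, 0, 0], [-0.0022, 0, 0.0027, 0, 0, 0], [0, 0, 0, 0, 0, 0]],
  ],
)

```text
t: 39.47
tool_pos: [552.1, -217.8, 45.6]
tool_rot: [-0.0, 0.993, -0.117, -0.001]
force: [1.6, -0.6, 1.1]
grip_width: 0.59
finger_force: 0.9
```

Emit:
servo_tool(
  plan=[
    [[-0.0017, 0, 0.0017, 0, 0, 0], [-0.0017, 0, 0.0017, 0, 0, 0], [-0.0017, 0, 0.0017, 0, 0, 0], [0, 0, 0, 0, 0, 0], [0, 0, 0, 0, 0, 0]],
  ],
)

```text
t: 39.88
tool_pos: [546.0, -216.2, 39.5]
tool_rot: [-0.001, 0.993, -0.117, -0.003]
force: [0.3, -0.5, 1.2]
grip_width: 0.589
finger_force: 0.6
```

Emit:
servo_tool(
  plan=[
    [[-0.002, 0, 0, 0, 0, 0], [0, 0, 0, 0, 0, 0]],
  ],
)

```text
t: 40.05
tool_pos: [544.9, -216.0, 40.0]
tool_rot: [-0.0, 0.993, -0.117, -0.002]
force: [3.1, -0.5, -0.5]
grip_width: 0.591
finger_force: 1.4
```

Emit:
servo_tool(
  plan=[
    [[-0.002, 0, 0, 0, 0, 0], [0, 0, 0, 0, 0, 0]],
  ],
)

```text
t: 40.22
tool_pos: [544.7, -216.0, 40.4]
tool_rot: [-0.0, 0.993, -0.117, 0.001]
force: [7.8, -1.6, -4.5]
grip_width: 0.588
finger_force: 4.5
```

Emit:
servo_tool(
  plan=[
    [[-0.002, 0, 0, 0, 0, 0], [0, 0, 0, 0, 0, 0]],
  ],
)

```text
t: 40.38
tool_pos: [544.6, -216.0, 40.8]
tool_rot: [0.0, 0.993, -0.117, 0.003]
force: [14.9, -2.2, -8.5]
grip_width: 0.592
finger_force: 7.5
```

Emit:
servo_tool(
  plan=[
    [[-0.002, 0, 0, 0, 0, 0], [0, 0, 0, 0, 0, 0]],
  ],
)

```text
t: 40.55
tool_pos: [544.5, -216.0, 41.2]
tool_rot: [0.001, 0.993, -0.117, 0.006]
force: [21.4, -3.1, -13.0]
grip_width: 0.588
finger_force: 10.4
```

Emit:
servo_tool(
  plan=[
    [[-0.002, 0, 0.001, 0, 0, 0], [0, 0, 0, 0, 0, 0]],
  ],
)

```text
t: 40.72
tool_pos: [544.4, -216.0, 41.2]
tool_rot: [0.001, 0.993, -0.117, 0.008]
force: [25.1, -4.1, -13.6]
grip_width: 0.591
finger_force: 12.4
```

Emit:
servo_tool(
  plan=[
    [[0.012, 0, 0, 0, 0, 0], [0.02, 0, 0, 0, 0, 0], [0.015, 0, -0.02, 0, 0, 0], [0, 0, -0.03, 0, 0, 0], [0, 0, -0.03, 0, 0, 0]],
  ],
)

```text
t: 41.13
tool_pos: [581.7, -224.4, 117.7]
tool_rot: [-0.001, 0.993, -0.116, -0.005]
force: [0.3, -0.9, 0.5]
grip_width: 0.594
finger_force: 0.0
```

Emit:
servo_tool(
  plan=[
    [[0, 0, -0.03, 0, 0, 0], [0, 0, 0, 0, 0, 0], [0, 0, 0, 0, 0, 0]],
  ],
)

```text
t: 41.38
tool_pos: [583.8, -225.6, 151.3]
tool_rot: [0.0, 0.993, -0.117, -0.001]
force: [0.3, 0.1, -1.1]
grip_width: 0.589
finger_force: 0.0
```

```bash
cat > clipview.py <<'E'
from p5 import *; from pitch import lidpts, mask
def clipview(th=(0,.6,1.15)):
  A=np.eye(4); lb=np.array([np.cos(1.337),np.sin(1.337),0]); Z=np.array([0,0,-1.]); A[:3,:3]=np.c_[lb,np.cross(Z,lb),Z]; A[:3,3]=C+[0,0,90]
  for cam in("scene","side"):
    im,_=shot(cam,cam+"_%d"%(sense()['t']*100)); m=mask(im)
    for sx in(1,-1):
      for sy in(1,-1):
        best=[]
        for t in np.arange(0,1.5,.1):
            q=lidpts(t,sx,sy,0)@A[:3,:3].T+A[:3,3]; r=np.zeros_like(m); cv2.fillConvexPoly(r,np.round(cv2.convexHull(proj(cam,q).astype(np.float32))).astype(int),1)
            w=np.zeros_like(m); c=proj(cam,(np.array([[sx*32,sy*52,22]])@A[:3,:3].T+A[:3,3]))[0].astype(int); w[c[1]-12:c[1]+13,c[0]-12:c[0]+13]=1
            best.append((round((r&m).sum()/max(1,(r|(m&w)).sum()),2)))
        yy=A[:3,1]*sy; print(cam,"lid x",sx,"world-x side","far" if yy[0]>0 else "near",best)
E
python3 - <<'E'
from clipview import *
clipview()
T=tool(); print(T[:3,3],sense()['force'])
E
```

```text
scene lid x 1 world-x side far [np.float64(0.42), np.float64(0.41), np.float64(0.41), np.float64(0.4), np.float64(0.38), np.float64(0.34), np.float64(0.32), np.float64(0.32), np.float64(0.29), np.float64(0.28), np.float64(0.28), np.float64(0.26), np.float64(0.23), np.float64(0.23), np.float64(0.23)]
scene lid x 1 world-x side near [np.float64(0.05), np.float64(0.05), np.float64(0.06), np.float64(0.03), np.float64(0.05), np.float64(0.05), np.float64(0.05), np.float64(0.07), np.float64(0.14), np.float64(0.21), np.float64(0.3), np.float64(0.4), np.float64(0.42), np.float64(0.43), np.float64(0.42)]
scene lid x -1 world-x side far [np.float64(0.63), np.float64(0.65), np.float64(0.56), np.float64(0.5), np.float64(0.47), np.float64(0.45), np.float64(0.41), np.float64(0.36), np.float64(0.38), np.float64(0.36), np.float64(0.33), np.float64(0.33), np.float64(0.31), np.float64(0.26), np.float64(0.24)]
scene lid x -1 world-x side near [np.float64(0.07), np.float64(0.07), np.float64(0.07), np.float64(0.04), np.float64(0.05), np.float64(0.05), np.float64(0.05), np.float64(0.04), np.float64(0.11), 
[... 694 characters left out ...]
.float64(0.62)]
side lid x -1 world-x side far [np.float64(0.05), np.float64(0.05), np.float64(0.07), np.float64(0.09), np.float64(0.08), np.float64(0.09), np.float64(0.06), np.float64(0.05), np.float64(0.05), np.float64(0.04), np.float64(0.04), np.float64(0.04), np.float64(0.04), np.float64(0.03), np.float64(0.04)]
side lid x -1 world-x side near [np.float64(0.21), np.float64(0.19), np.float64(0.18), np.float64(0.18), np.float64(0.2), np.float64(0.23), np.float64(0.22), np.float64(0.23), np.float64(0.27), np.float64(0.3), np.float64(0.29), np.float64(0.34), np.float64(0.34), np.float64(0.35), np.float64(0.34)]
[ 582.00527955 -224.69356079  147.56892656] [ 0.37718103 -0.09487768 -0.5788408 ]
```

Both far clips now read as shut (best match 0–0.1 rad), and the near ones are still at about 1.2. I'll cross over and mirror the stroke.

```bash
python3 - <<'E'
from p5 import *
T=tool(); A=rows(T,P(-74,125),5); print(A[:3,3]); B=rows(A,P(-74,56),6); print(B[:3,3])
E
```

```text
5 x [-0.0335, 0.0001, 0.0047, -0.01, 0.08, 0.0]
[ 418.85214664 -186.36219036  124.75665437]
6 x [0.0, 0.0, 0.0115, 0.0, 0.0, 0.0]
[ 418.85925053 -186.35694776   55.75665494]
```

Emit:
servo_tool(
  plan=[
    [[-0.0335, 0.0001, 0.0047, 0, 0.08, 0], [-0.0335, 0.0001, 0.0047, 0, 0.08, 0], [-0.0335, 0.0001, 0.0047, 0, 0.08, 0], [-0.0335, 0.0001, 0.0047, 0, 0.08, 0], [-0.0335, 0.0001, 0.0047, 0, 0.08, 0]],
  ],
)

```text
t: 41.9
tool_pos: [417.0, -185.4, 122.6]
tool_rot: [-0.001, 0.993, -0.116, -0.001]
force: [-0.2, -0.5, -0.3]
grip_width: 0.589
finger_force: 0.0
```

Emit:
servo_tool(
  plan=[
    [[0, 0, 0, 0, 0, 0], [0, 0, 0, 0, 0, 0], [0, 0, 0, 0, 0, 0]],
  ],
)

```text
t: 42.15
tool_pos: [419.8, -186.7, 124.9]
tool_rot: [-0.0, 0.993, -0.117, 0.001]
force: [-0.1, -0.4, -0.0]
grip_width: 0.588
finger_force: 0.0
```

```bash
python3 - <<'E'
from p5 import *
T=tool(); A=rows(T,P(-73,56),7); print(T[:3,3],A[:3,3])
E
```

```text
7 x [0.0, 0.0, 0.0098, -0.01, -0.02, 0.0]
[ 419.81231403 -186.6806676   124.86199666] [ 419.8810681  -186.66901674   56.262053  ]
```

Emit:
servo_tool(
  plan=[
    [[0, 0, 0.0098, 0, 0, 0], [0, 0, 0.0098, 0, 0, 0], [0, 0, 0.0098, 0, 0, 0], [0, 0, 0.0098, 0, 0, 0], [0, 0, 0, 0, 0, 0]],
  ],
)

```text
t: 42.57
tool_pos: [418.8, -185.9, 83.3]
tool_rot: [-0.001, 0.993, -0.116, -0.001]
force: [-1.0, 0.9, -1.1]
grip_width: 0.596
finger_force: 0.0
```

Emit:
servo_tool(
  plan=[
    [[0, 0, 0.0098, 0, 0, 0], [0, 0, 0.0098, 0, 0, 0], [0, 0, 0.0098, 0, 0, 0], [0, 0, 0, 0, 0, 0]],
  ],
)

```text
t: 42.9
tool_pos: [419.0, -186.1, 54.7]
tool_rot: [-0.001, 0.993, -0.117, -0.0]
force: [0.2, -0.4, -0.3]
grip_width: 0.589
finger_force: 0.1
```

Emit:
servo_tool(
  plan=[
    [[0.0022, 0, 0.0027, 0, 0, 0], [0.0022, 0, 0.0027, 0, 0, 0], [0.0022, 0, 0.0027, 0, 0, 0], [0.0022, 0, 0.0027, 0, 0, 0], [0, 0, 0, 0, 0, 0]],
  ],
)

```text
t: 43.32
tool_pos: [429.5, -189.2, 46.7]
tool_rot: [0.0, 0.993, -0.116, 0.002]
force: [-2.5, 0.5, 1.8]
grip_width: 0.59
finger_force: 1.3
```

Emit:
servo_tool(
  plan=[
    [[0.0017, 0, 0.0012, 0, 0, 0], [0.0017, 0, 0.0012, 0, 0, 0], [0.0017, 0, 0.0012, 0, 0, 0], [0, 0, 0, 0, 0, 0], [0, 0, 0, 0, 0, 0]],
  ],
)

```text
t: 43.73
tool_pos: [433.9, -190.3, 42.8]
tool_rot: [0.0, 0.993, -0.117, 0.001]
force: [-4.2, 0.2, 3.9]
grip_width: 0.588
finger_force: 2.1
```

Emit:
servo_tool(
  plan=[
    [[0.002, 0, 0, 0, 0, 0], [0, 0, 0, 0, 0, 0]],
  ],
)

```text
t: 43.9
tool_pos: [434.7, -190.4, 42.4]
tool_rot: [-0.0, 0.993, -0.116, -0.0]
force: [-7.4, 1.0, 5.4]
grip_width: 0.588
finger_force: 4.2
```

Emit:
servo_tool(
  plan=[
    [[0.002, 0, 0, 0, 0, 0], [0, 0, 0, 0, 0, 0]],
  ],
)

```text
t: 44.07
tool_pos: [435.0, -190.5, 42.2]
tool_rot: [-0.001, 0.993, -0.116, -0.002]
force: [-13.4, 1.1, 9.8]
grip_width: 0.588
finger_force: 7.4
```

Emit:
servo_tool(
  plan=[
    [[0.002, 0, 0, 0, 0, 0], [0, 0, 0, 0, 0, 0]],
  ],
)

```text
t: 44.23
tool_pos: [435.2, -190.4, 42.0]
tool_rot: [-0.001, 0.993, -0.116, -0.005]
force: [-21.0, 2.7, 15.3]
grip_width: 0.591
finger_force: 11.3
```

Emit:
servo_tool(
  plan=[
    [[0.002, 0, 0, 0, 0, 0], [0, 0, 0, 0, 0, 0], [0, 0, 0, 0, 0, 0]],
  ],
)

```text
t: 44.48
tool_pos: [435.1, -190.3, 41.5]
tool_rot: [-0.001, 0.993, -0.116, -0.007]
force: [-28.4, 3.4, 19.5]
grip_width: 0.587
finger_force: 14.5
```

Emit:
servo_tool(
  plan=[
    [[-0.014, 0, 0, 0, 0, 0], [-0.02, 0, 0, 0, 0, 0], [-0.012, 0, -0.02, 0, 0, 0], [0, 0, -0.03, 0, 0, 0], [0, 0, -0.03, 0, 0, 0]],
  ],
)

```text
t: 44.9
tool_pos: [395.9, -180.7, 122.4]
tool_rot: [-0.0, 0.993, -0.117, 0.001]
force: [1.4, -1.2, 0.6]
grip_width: 0.589
finger_force: 0.0
```

Emit:
servo_tool(
  plan=[
    [[-0.01, 0, -0.03, 0, 0, 0], [-0.02, 0, -0.03, 0, 0, 0], [-0.02, 0, -0.03, 0, 0, 0], [0, 0, -0.03, 0, 0, 0], [0, 0, 0, 0, 0, 0]],
  ],
)

```text
t: 45.32
tool_pos: [350.4, -171.5, 250.1]
tool_rot: [0.003, 0.993, -0.117, 0.009]
force: [1.0, -0.5, 1.4]
grip_width: 0.589
finger_force: 0.0
```

```bash
python3 - <<'E' | sed 's/np.float64(\([0-9.]*\))/\1/g'
from clipview import *
clipview()
im,T=shot("wrist","w10"); print(T[:3,3],sense()['t'])
m=mask(im); n,lab,st,cc=cv2.connectedComponentsWithStats(m); print([st[i].tolist() for i in range(1,n) if st[i,4]>20])
A=np.eye(4); lb=np.array([np.cos(1.337),np.sin(1.337),0]); Z=np.array([0,0,-1.]); A[:3,:3]=np.c_[lb,np.cross(Z,lb),Z]; A[:3,3]=C+[0,0,90]
for th in(0,.5): print(th,[cv2.boundingRect(cv2.convexHull(proj("wrist",lidpts(th,sx,sy,0)@A[:3,:3].T+A[:3,3],T).astype(np.float32))) for sx in(1,-1) for sy in(1,-1)])
# bystander check: blobs vs start in scene picture
a=cv2.imread("pics/scene0.png"); b=eyes.camera("scene")[:,:,::-1]
for nm,p in dict(cup=(642,1,30),brush=(438,-17,32),soft=(755,-176,80),spray=(742,191,150)).items():
    x,y=proj("scene",[p])[0].astype(int); print(nm,a[y,x],b[y,x])
E
```

```text
scene lid x 1 world-x side far [0.42, 0.41, 0.42, 0.41, 0.39, 0.34, 0.32, 0.32, 0.29, 0.28, 0.29, 0.26, 0.23, 0.23, 0.23]
scene lid x 1 world-x side near [0.05, 0.05, 0.06, 0.07, 0.07, 0.09, 0.1, 0.1, 0.09, 0.09, 0.08, 0.08, 0.07, 0.06, 0.06]
scene lid x -1 world-x side far [0.65, 0.67, 0.61, 0.57, 0.52, 0.49, 0.46, 0.4, 0.43, 0.42, 0.38, 0.39, 0.36, 0.28, 0.27]
scene lid x -1 world-x side near [0.04, 0.05, 0.05, 0.05, 0.06, 0.07, 0.07, 0.09, 0.08, 0.08, 0.07, 0.06, 0.06, 0.05, 0.04]
side lid x 1 world-x side far [0.09, 0.09, 0.1, 0.11, 0.1, 0.1, 0.12, 0.1, 0.1, 0.09, 0.08, 0.08, 0.08, 0.07, 0.07]
side lid x 1 world-x side near [0.29, 0.31, 0.26, 0.23, 0.22, 0.2, 0.22, 0.2, 0.22, 0.23, 0.23, 0.25, 0.24, 0.25, 0.23]
side lid x -1 world-x side far [0.1, 0.11, 0.13, 0.16, 0.15, 0.17, 0.13, 0.12, 0.11, 0.1, 0.09, 0.1, 0.09, 0.08, 0.08]
side lid x -1 world-x side near [0.24, 0.24, 0.21, 0.18, 0.16, 0.17, 0.17, 0.17, 0.16, 0.16, 0.17, 0.16, 0.15, 0.15, 0.15]
[ 348.88249157 -170.32344208  244.39526846] 45.4667
[[212, 71, 27, 11, 273], [274, 71, 27, 11, 287]]
0 [(208, -24, 31, 23), (212, 74, 29, 10), (274, -24, 32, 23), (272, 74, 29, 10)]
0.5 [(207, -33, 32, 17), (212, 71, 29, 27), (275, -33, 31, 17), (273, 71, 28, 27)]
cup [29 65 21] [32 63 30]
brush [ 49  92 147] [ 52  88 141]
soft [96 60 43] [90 57 42]
spray [127 145 153] [118 136 142]
```

The near clips match shut exactly in the wrist view: blobs 11 rows tall against 10 predicted shut and 27 at 0.5 rad. One far clip is still ambiguous, so I'll check from that side.

Emit:
servo_tool(
  plan=[
    [[0.039, 0, -0.003, 0, 0, 0], [0.039, 0, -0.003, 0, 0, 0], [0.039, 0, -0.003, 0, 0, 0], [0.039, 0, -0.003, 0, 0, 0], [0.039, 0, -0.003, 0, 0, 0]],
  ],
)

```text
t: 45.93
tool_pos: [538.8, -214.6, 255.2]
tool_rot: [-0.001, 0.993, -0.116, -0.0]
force: [-1.0, -0.9, 0.7]
grip_width: 0.59
finger_force: 0.0
```

Emit:
servo_tool(
  plan=[
    [[0.02, 0, 0, 0, 0, 0], [0, 0, 0, 0, 0, 0], [0, 0, 0, 0, 0, 0], [0, 0, 0, 0, 0, 0]],
  ],
)

```text
t: 46.27
tool_pos: [555.9, -219.0, 256.1]
tool_rot: [-0.001, 0.993, -0.116, -0.0]
force: [0.2, -0.8, -0.6]
grip_width: 0.593
finger_force: 0.0
```

```bash
python3 - <<'E'
from clipview import *
im,T=shot("wrist","w11"); s=sense(); print(T[:3,3],s['t'],s['joint_vel'].round(3))
m=mask(im); n,lab,st,cc=cv2.connectedComponentsWithStats(m); print([st[i].tolist() for i in range(1,n) if st[i,4]>20])
A=np.eye(4); lb=np.array([np.cos(1.337),np.sin(1.337),0]); Z=np.array([0,0,-1.]); A[:3,:3]=np.c_[lb,np.cross(Z,lb),Z]; A[:3,3]=C+[0,0,90]
for th in(0,.2,.5): print(th,[cv2.boundingRect(cv2.convexHull(proj("wrist",lidpts(th,sx,sy,0)@A[:3,:3].T+A[:3,3],T).astype(np.float32))) for sx in(1,-1) for sy in(1,-1)])
E
```

```text
[ 555.90206789 -218.99094228  256.07795318] 46.3167 [-0.003 -0.023  0.     0.001 -0.     0.   ]
[[134, 0, 76, 19, 1066], [447, 54, 12, 32, 234], [477, 59, 12, 10, 82], [495, 65, 17, 14, 162], [465, 79, 46, 35, 423], [436, 99, 13, 17, 145], [510, 98, 2, 17, 25], [221, 180, 22, 18, 360], [272, 180, 23, 18, 369], [272, 249, 20, 5, 89], [223, 250, 20, 4, 77]]
0 [(220, 177, 24, 15), (223, 234, 22, 19), (271, 177, 24, 15), (270, 234, 22, 19)]
0.2 [(220, 173, 24, 20), (222, 238, 23, 15), (271, 173, 24, 20), (270, 238, 22, 15)]
0.5 [(220, 168, 24, 26), (222, 245, 23, 8), (271, 168, 24, 26), (270, 245, 23, 8)]
```

All four clips read as shut, with the two on each side identical, and the arm is clear. Handing in.

```bash
python3 -c "
from workcell import r
print(r.hand_in())"
```

```text
the job is handed in; nothing more can be done
None
```

The job is handed in at about 46 s of the 72 s limit: my last camera checks showed the lid right way up and fully down on the box with all four clips shut, but the hand-in returned no verdict. On the first try the lid brushed the box rim and swung in the grip, so I stood it up again and regripped it. The brush, cup, softener and spray showed no change in a spot check, and I did not check the vase, basket or jar.

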